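# Load polariser cells on a rotary stage, index it and lower the probe

### The arm

A 6-joint arm with a two-finger parallel gripper is mounted at the origin on the work surface. World frame = base frame: x ahead of the robot, y to its left, z up, the work surface at z = 0. Lengths are in mm, angles in rad, forces in N, time in s.
With the tool pointing down it reaches from about 375 to 825 mm from the base axis. Payload 5.5 kg.
Tool frame: the origin (TCP) lies midway between the tips of the shut fingers; the grasp point (between the pads) lies 19 mm behind it; z points along the fingers, y is the line along which they close (so a half turn about z gives the same grasp; the last joint's range is limited). The gripper opens to 85 mm and grips with 20 to 120 N. Pads are 22 mm wide; open, the fingers measure 114 mm over their backs; the gripper's body (76 mm by 85 mm) begins 54 mm behind the grasp point. The pads swing forward as they close: fully open they stand 13 mm farther back than shut.
Start: joints at [-1.243, 0.314, -0.047, 1.21, 0, 1.571], TCP at [193.173, -568.048, 208.799] pointing down, gripper open.
Joint ranges: [-2.67, 2.67], [-0.69, 1.73], [-1.03, 1.25], [-2.08, 2.16], [-1.42, 1.45], [-3.14, 3.14]. Speed limits (rad/s): [2.39, 2.39, 3.01, 3.14, 3.14, 3.14].

### API

Orientations are given as a unit quaternion [x, y, z, w].
In Python, from rig import env gives the robot as it stands.
- The arm moves only by the tool jog_arm, never from a script. Its argument "commands" is a list of rows, each an object of numbers: "tx", "ty", "tz": the shift along the world's x, y, z in mm; "turn": the turn about the world's z in rad. A call has 1 to 12 rows; each row is the pose to reach, as a shift and turn from the pose commanded when the call began; what a row does not reach only later rows make up. A row lasts 1/8 s, in which the tool goes at most 62.5 mm and 10.7 degrees, less where a joint would pass 70% of its speed; a pose out of reach is approached as far as the arm can. A call with a gripper value outside its range is refused whole. "jaw" is the closure, from 0 (fully open) to 1 (shut), set as the call begins (left out, the last holds). The fingers move at their own pace and stop on an object; "newtons" is the grip in N (left out, the last holds). Time passes only in rows, so rows that repeat a pose let the fingers close. It gives the time, the measured TCP pose, the force, the opening and the grip force at its end, in the units of the state.
- env.observe(): the state, without advancing time (a new reading comes with each control period).
- env.snapshot(name): name is "side" or "top"; returns a dict with "frame" (420x560x3 uint8, red, green, blue), "fov_y" (degrees; the focal length in pixels is half the picture's height over the tangent of half this angle, whatever the lens; pixels are square), "cx", "cy" (the principal point, pixels), "k1" (the pictures are not rectified: a ray, as slopes to the right and down, at radius r is drawn at 1 + k1 r^2 times it, then the intrinsics apply), "R" (3x3) and "t" (3): a world point X has camera coordinates R X + t. Camera axes: x right, y down, z forward; pixel columns grow to the right and rows downward; lengths in mm; the calibration is good to about 2 mm. A picture is of the moment at which its call begins. There is no depth.
- env.close_job(): hands the job in; it is judged then, once.
Trained networks look in the newest picture that a camera, given by its name, has taken for a name from the list of things; names that differ only in an ending like _2 or _b are one class to them, and where a whole thing is asked for, a point or a joint stands for the part that bears it (a point fixed in the world has none). Each returns a list of dicts, best first, with "score" (0 to 1); they miss things now and then, are a little off and sometimes report something else, mostly with a low value. They report only what shows in the picture. A call takes as long as a camera call. They do not tell look-alikes from the thing itself.
- env.outline_of(camera, query): "mask" (420x560 bool, what is visible of it) and "box" ([left, top, width, height] in pixels, round what is visible of it).
- env.landmark_of(camera, query): "pixel" ([column, row] in pixels: a listed point, or the origin of a listed thing).
The state is a dict: "time": time; "joint_pos": joint angles; "joint_vel": joint speeds; "joint_torque": joint torques, N m; "eef_pos": TCP position; "eef_rot": TCP orientation; "ft_force": force on the tool from outside, world axes, zero at the start; "wrist_torque": the same for the moment, N m; "finger_gap": opening from 0.0 (shut) to 1.0 (fully open); "grip_force": force on a finger pad.
Only numpy, scipy, OpenCV 4.12 (cv2) and the standard library are available. Lean on these libraries where they do the work, as an engineer would, in place of code of your own. Each camera call takes 0.05 s, during which the arm holds its last target. There are 200 camera calls.

### The job

Swing the white probe arm of the rotary stage up and back to its stop, set every polariser cell from the mat upright in the middle of the place on the black turret rimmed in its own colour, with the cell's white mark pointing outward to the white line there, and turn the turret by its crank pin until its red mark points at the fixed red pointer. Only when all of that is so, lower the arm fully again over the yellow cell. Leave the other things on the table where they are.

Things in the scene. Friction and masses are not known exactly. Their poses are not given: they have to be found in the camera images.
- stage: fixed rotary stage right of the thin grey mat (2 mm) with the cells. Origin on the turret's vertical axis at table height, z up; turned by up to 0.3 rad. A grey column (30 x 30 mm, top at 88 mm) for the probe arm stands 215 mm from the axis towards the stage's -y. A 13 mm high grey block with a red pointer line stands at the turret's rim, 30 degrees from +x towards -y.
- turret (a joint): angle (rad) of the turret, a flat black disc 250 mm in diameter, its top 14 mm above the table; counter-clockwise from above is positive, 0 when the red mark on its rim points straight at the red pointer on the block. Turns about the stage's z, -2.6 to 2.6, with light friction (0.2 N m), and stays where it is left.
- crank (a point): upright steel crank pin of the turret: round, 16 mm diameter, from the turret's top (14 mm) to 59 mm above the table, 100 mm from the turret axis; the point is on the pin's axis, 44 mm above the table. At turret = 0 it lies from the axis in the stage's +y direction. Hold it and follow the circle to turn the turret; it can turn between the fingers.
- index (a point): inner end of the fixed red pointer on the grey block, 131 mm from the turret's axis, 30 degrees from the stage's +x towards -y
- probe (a joint): angle (rad) of the white probe arm: 0 lowered (lower stop; level over the turret, probe end 52 mm above the table, 10 mm clear of a loaded cell), 1.9 raised (upper stop, leaning back past upright). Pivot axis horizontal, parallel to the stage's x, at stage x = 0, y = -215 mm, 78 mm high. 156 mm long, light friction (0.2 N m), stays where it is left.
- probe_grip (a point): grip point on the arm's red handle: round rod 12 mm diameter, 56 mm long, standing out from the arm along the stage's -x. The point is on the rod's axis, 40 mm beside the arm, 120 mm from the pivot axis; with the arm lowered it lies from the pivot along the stage's +y, 78 mm high. Can be pinched from above, fingers closing along the stage's y; the rod turns between them.
- cell_yellow: loose polariser cell, 80 g or so: black round flange 50 mm diameter and 8 mm thick, on it a yellow round ring 36 mm diameter, total height 28 mm, glass in the top. Origin: centre of the underside, z up. A white mark on flange and ring points along its own +x.
- mark_yellow (a point): the white mark of the yellow cell at the flange's edge: 21 mm from the cell's origin along its +x, at the height of its underside
- nest_yellow (a point): centre of the yellow-rimmed round place (60 mm diameter, flat, no lip) on the turret's top, 65 mm from the turret axis; its axes are those of the turret. At turret = 0 it lies in the stage direction -y (under the probe of the lowered arm).
- line_yellow (a point): point on the turret on the line from the turret axis out through the yellow place, 21 mm outward of the place's centre, 86 mm from the turret axis; a white line 30 mm long runs on outward from here, just outside the place. The cell's mark must point outward to it.
- cell_blue: loose polariser cell, 80 g or so: black round flange 50 mm diameter and 8 mm thick, on it a blue round ring 36 mm diameter, total height 28 mm, glass in the top. Origin: centre of the underside, z up. A white mark on flange and ring points along its own +x. It may be absent.
- mark_blue (a point): the white mark of the blue cell at the flange's edge: 21 mm from the cell's origin along its +x, at the height of its underside
- nest_blue (a point): centre of the blue-rimmed round place (60 mm diameter, flat, no lip) on the turret's top, 65 mm from the turret axis; its axes are those of the turret. At turret = 0 it lies in the stage direction 30 degrees from +x towards +y.
- line_blue (a point): point on the turret on the line from the turret axis out through the blue place, 21 mm outward of the place's centre, 86 mm from the turret axis; a white line 30 mm long runs on outward from here, just outside the place. The cell's mark must point outward to it.
- cell_green: loose polariser cell, 80 g or so: black round flange 50 mm diameter and 8 mm thick, on it a green round ring 36 mm diameter, total height 28 mm, glass in the top. Origin: centre of the underside, z up. A white mark on flange and ring points along its own +x. It may be absent.
- mark_green (a point): the white mark of the green cell at the flange's edge: 21 mm from the cell's origin along its +x, at the height of its underside
- nest_green (a point): centre of the green-rimmed round place (60 mm diameter, flat, no lip) on the turret's top, 65 mm from the turret axis; its axes are those of the turret. At turret = 0 it lies in the stage direction 30 degrees from -x towards +y.
- line_green (a point): point on the turret on the line from the turret axis out through the green place, 21 mm outward of the place's centre, 86 mm from the turret axis; a white line 30 mm long runs on outward from here, just outside the place. The cell's mark must point outward to it.
- post: loose steel post, 25 mm diameter, 75 mm high, standing beyond the mat; not part of the job. Origin: underside centre.
- case: loose plywood lens case 70 x 100 x 30 mm; not part of the job. Origin: underside centre.
- driver: loose screwdriver 170 mm long, lying; not part of the job. Origin: underside centre.
- lens_ring: loose black lens ring, 50 mm diameter, 10 mm high, lying on the mat among the cells; not part of the job. Origin: underside centre.
- jar: loose jar 50 mm diameter, 60 mm high; not part of the job. Origin: underside centre.
- filter_holder: loose upright black filter holder, 60 mm wide, 56 mm high; not part of the job. Origin: underside centre.
There are look-alikes about, which are no part of the job. What is shaped like the cell_green but pink is not meant.

How it is judged:
By the outcome, as a careful person would: the job done as asked, in the order asked, and still so for the second after the job is handed in, with the robot touching nothing.
Of cell_blue, cell_green only 1 to 2 are there at a start; the rules pass over those that are not, and their reading is None.
At some moment in a run one of cell_yellow, cell_blue, cell_green may be knocked a few centimetres aside while the robot is not near it.
It also fails if it takes over 210 s, if anything falls off the work surface, if the arm or the gripper's body presses on something with over 40 N, if the wrist force passes 120 N, or if a joint passes its speed limit or range.

## Working session

There is one attempt and no reset: what is moved stays moved. The work goes in short steps, Python scripts to look and compute and a tool call to move; the robot and the scene stay as the last step left them, time stands still between calls to the robot, and variables do not carry over. Pictures are saved under pics/ and viewed, at most 14 in all, crops included, and the job is handed in when it is done.

Besides the shell and the picture viewer there is one more tool, called after "Emit:" as name(argument=value, ...), one argument or row to a line, values as JSON. jog_arm: Moves the arm, as the interface text tells. Its arguments: {"type":"object","properties":{"commands":{"type":"array","items":{"type":"object","properties":{"tx":{"type":"number"},"ty":{"type":"number"},"tz":{"type":"number"},"turn":{"type":"number"}}}},"jaw":{"type":"number"},"newtons":{"type":"number"}},"required":["commands"]}

```bash
mkdir -p pics
cat > h.py <<'E'
from rig import env
import numpy as np, cv2
def snap(n,f=None):
    s=env.snapshot(n)
    if f: cv2.imwrite('pics/'+f,s['frame'][:,:,::-1])
    return s
def K(s):
    f=s['frame'].shape[0]/2/np.tan(np.radians(s['fov_y'])/2)
    return np.array([[f,0,s['cx']],[0,f,s['cy']],[0,0,1.]]),np.array([s['k1'],0,0,0.])
def ray(s,p):
    k,d=K(s); u=cv2.undistortPoints(np.array([[p]],float),k,d)[0,0]
    R=np.array(s['R']);t=np.array(s['t'])
    return -R.T@t,R.T@np.array([u[0],u[1],1])
def at(s,p,z):
    c,d=ray(s,p); return c+d*(z-c[2])/d[2]
def proj(s,X):
    k,d=K(s); return cv2.projectPoints(np.array(X,float).reshape(-1,3),cv2.Rodrigues(np.array(s['R']))[0],np.array(s['t'],float),k,d)[0][:,0]
def lm(s,c,q,z,n=1):
    return [(round(r['score'],2),np.round(r['pixel'],1).tolist(),np.round(at(s,r['pixel'],z),1)[:2].tolist()) for r in env.landmark_of(c,q)[:n]]
E
python3 - <<'E'
from h import *
s=snap('top','t0.png'); r=snap('side','s0.png')
print(s['fov_y'],s['k1'],(-np.array(s['R']).T@s['t']).round(),(-np.array(r['R']).T@r['t']).round())
for q,z in dict(stage=0,turret=0,crank=44,index=13,probe_grip=78,nest_yellow=14,nest_blue=14,nest_green=14,line_yellow=14,line_blue=14,line_green=14,cell_yellow=2,mark_yellow=2,cell_blue=2,mark_blue=2,cell_green=2,mark_green=2,lens_ring=2,post=0,jar=0,case=0,driver=0,filter_holder=0).items():
    try: print(q,lm(s,'top',q,z,3))
    except Exception as e: print(q,e)
E
```

```text
51.04768085577339 0.035589659694979 [ 454.   74. 1126.] [ 88. 693. 866.]
stage [(0.98, [349.5, 209.5], [589.8, -75.5])]
turret it knows: case, cell_blue, cell_green, cell_yellow, crank, driver, filter_holder, index, jar, lens_ring, line_blue, line_green, line_yellow, mark_blue, mark_green, mark_yellow, nest_blue, nest_green, 
crank [(0.74, [343.4, 245.8], [495.2, -53.8]), (0.69, [209.1, 219.4], [557.0, 277.2])]
index [(0.56, [382.2, 170.9], [688.6, -158.2])]
probe_grip [(0.92, [400.4, 230.1], [532.4, -184.3]), (0.69, [238.3, 261.5], [454.5, 198.2]), (0.41, [272.5, 154.6], [713.9, 120.9])]
nest_yellow [(0.8, [363.5, 187.2], [645.7, -109.8])]
nest_blue [(0.91, [330.1, 213.2], [578.3, -24.5])]
nest_green [(0.63, [368.7, 231.8], [532.1, -121.0])]
line_yellow [(0.86, [366.6, 177.1], [672.0, -118.0]), (0.38, [240.8, 259.4], [459.8, 199.6])]
line_blue [(0.9, [319.5, 213.1], [578.3, 2.3])]
line_green [(0.8, [376.6, 238.8], [514.7, -140.4])]
cell_yellow [(0.85, [209.4, 218.5], [563.3, 284.4]), (0.48, [397.0, 229.2], [540.3, -194.6])]
mark_yellow [(0.7, [218.1, 215.9], [570.2, 262.2]), (0.19, [384.4, 169.6], [694.4, -166.2]), (0.19, [329.5, 211.3], [584.5, -24.1])]
cell_blue [(0.65, [234.9, 255.2], [470.3, 216.2]), (0.33, [175.5, 249.5], [483.3, 368.1])]
mark_blue [(0.75, [242.1, 261.5], [454.6, 197.5])]
cell_green [(0.9, [171.1, 295.6], [368.5, 373.7]), (0.76, [173.3, 255.8], [467.4, 372.9]), (0.73, [124.0, 262.8], [448.8, 497.0])]
mark_green [(0.84, [174.7, 246.8], [490.1, 370.4]), (0.81, [181.4, 303.5], [349.4, 346.9]), (0.76, [117.4, 258.6], [459.3, 514.4])]
lens_ring [(0.52, [203.7, 255.4], [469.1, 295.6])]
post [(0.72, [236.5, 260.5], [457.0, 212.1]), (0.42, [169.2, 178.3], [668.0, 393.3])]
jar [(0.61, [220.6, 152.9], [736.9, 261.0])]
case [(0.61, [273.3, 155.2], [731.6, 122.3])]
driver [(0.9, [446.5, 160.5], [719.6, -326.2]), (0.23, [369.8, 230.8], [535.6, -126.3])]
filter_holder [(0.89, [351.7, 124.1], [816.6, -83.5])]
```

View pics/t0.png

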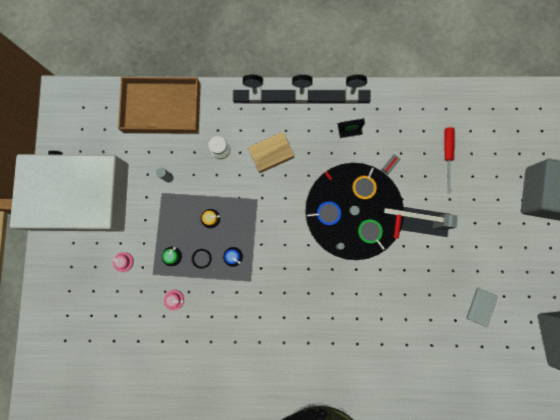

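View pics/s0.png

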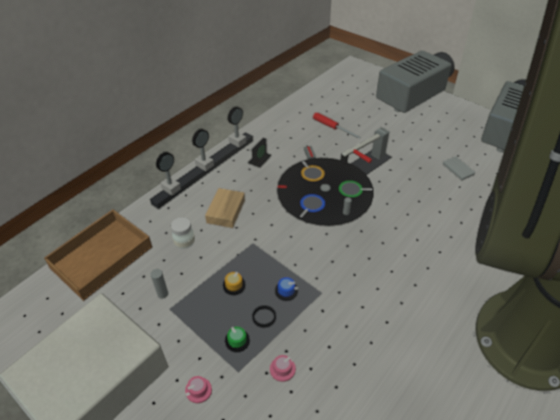

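The top view shows the mat with yellow (209,218), green (171,257) and blue (233,257) cells. The lens ring is at (202,258), and the pink look-alikes are off the mat. The turret is centred near (354,211), with its crank pin at (340,246) and red mark at (327,174). The probe arm is lowered and its red handle is at (398,227). Next I fit the stage model and take close-ups of the cells.

```bash
cat > m.py <<'E'
from h import *
from scipy.optimize import least_squares
def pol(r,a,z): return np.array([r*np.cos(a),r*np.sin(a),z])
def turretpts(tu):
    d=np.radians; o={}
    for n,a in (('yellow',-90),('blue',30),('green',150)):
        o['nest_'+n]=pol(65,d(a)+tu,14); o['line_'+n]=pol(86,d(a)+tu,14)
    o['crank']=pol(100,d(90)+tu,44); o['index']=pol(131,d(-30),13); return o
def fitstage(S,guess,probe=None,names=None):
    obs=[]
    for c,s in S.items():
        for q in (names or list(turretpts(0))+(['probe_grip'] if probe is not None else [])):
            for r in env.landmark_of(c,q)[:1]:
                if r['score']>.4: obs.append((c,q,r['pixel']))
    def f(p):
        o=turretpts(p[3]); 
        if probe is not None: o['probe_grip']=np.array([-40,-215+120*np.cos(probe),78+120*np.sin(probe)])
        c,s_=np.cos(p[2]),np.sin(p[2]); R=np.array([[c,-s_,0],[s_,c,0],[0,0,1]])
        return np.concatenate([proj(S[k],R@o[q]+[p[0],p[1],0])[0]-x for k,q,x in obs])
    r=least_squares(f,guess,loss='soft_l1',x_scale=[10,10,.1,.1])
    return r.x,[(k,q,np.round(e,1).tolist()) for (k,q,_),e in zip(obs,f(r.x).reshape(-1,2)) if np.hypot(*e)>3]
HUE={'yellow':(15,32),'green':(50,80),'blue':(100,125)}
def ringmask(s,col,xy,z):
    hsv=cv2.cvtColor(s['frame'],cv2.COLOR_RGB2HSV); a,b=HUE[col]
    m=cv2.inRange(hsv,(a,110,50),(b,255,255)); w=np.zeros_like(m)
    u=proj(s,[xy[0],xy[1],z+18])[0]; cv2.circle(w,tuple(int(v) for v in u.round()),15,255,-1)
    return m&w
def cen(pts):
    M=cv2.moments(cv2.convexHull(np.array(pts,np.float32).reshape(-1,1,2))); return np.array([M['m10'],M['m01']])/max(M['m00'],1e-6)
def cell(S,col,xy,z):
    """fit ring centre from colour hull in both cams; mark angle from white pixels"""
    a=np.linspace(0,2*np.pi,36,endpoint=False)
    cyl=np.concatenate([np.c_[18*np.cos(a),18*np.sin(a),0*a+h] for h in (8,28)])
    xy=np.array(xy,float)
    for it in range(2):
        hs={}
        for k,s in S.items():
            m=ringmask(s,col,xy,z); ys,xs=np.nonzero(m)
            if len(xs)>15: hs[k]=cen(np.c_[xs,ys])
        f=lambda p:np.concatenate([cen(proj(S[k],cyl+[p[0],p[1],z]))-v for k,v in hs.items()])
        r=least_squares(f,xy,diff_step=1e-3); xy=r.x
    return xy,r.fun.round(1),list(hs)
E
python3 - <<'E'
from m import *
S={c:snap(c) for c in('top','side')}
print(fitstage(S,[585,-85,-.09,1.27],probe=0))
st=env.observe(); from scipy.spatial.transform import Rotation as Ro
print(st['eef_rot'],Ro.from_quat(st['eef_rot']).as_matrix().round(2).tolist())
ims=[]
for col,g in (('yellow',(563,284)),('blue',(470,216)),('green',(467,373))):
    print(col,cell(S,col,g,2),[ [lm(S[k],k,q+col,2) for q in('cell_','mark_')] for k in S])
    row=[]
    for k,s in S.items():
        u=proj(s,[*g,15])[0].round().astype(int)
        row.append(cv2.resize(s['frame'][u[1]-16:u[1]+16,u[0]-16:u[0]+16],(260,260),interpolation=cv2.INTER_NEAREST)); print(u-16)
    ims.append(np.vstack(row))
cv2.imwrite('pics/c.png',np.hstack(ims)[:,:,::-1])
E
```

```text
(array([ 5.87331693e+02, -8.61512478e+01, -9.60500699e-02,  1.25778803e+00]), [('top', 'line_blue', [1.1, -6.0]), ('top', 'nest_green', [2.8, -2.8]), ('side', 'line_yellow', [3.5, 2.9]), ('side', 'nest_blue', [0.4, 5.6]), ('side', 'index', [-1.2, 3.2])])
[ 9.86602196e-01  1.63144437e-01  1.51809413e-06 -1.31168614e-05] [[0.95, 0.32, -0.0], [0.32, -0.95, 0.0], [0.0, -0.0, -1.0]]
yellow (array([565.33582772, 282.08470424]), array([ 0.1, -0.5,  0.2,  0.4]), ['top', 'side']) [[[(0.6, [211.9, 216.7], [568.0, 278.1])], [(0.63, [222.7, 216.0], [570.0, 250.3])]], [[(0.89, [235.9, 285.8], [563.4, 277.5])], [(0.85, [239.4, 280.2], [567.7, 261.6])]]]
[193 202]
[218 268]
blue (array([468.95337271, 222.0832411 ]), array([ 0.2, -0.7,  0.4,  0.6]), ['top', 'side']) [[[(0.85, [235.8, 253.7], [474.1, 214.0])], [(0.71, [237.7, 262.6], [451.8, 208.6])]], [[(0.84, [285.1, 290.0], [473.9, 218.8])], [(0.85, [297.2, 290.0], [453.7, 202.4])]]]
[218 239]
[271 271]
green (array([467.84705074, 376.72974689]), array([ 0.4, -0.6,  0.2,  0.6]), ['top', 'side']) [[[(0.86, [170.9, 298.3], [361.9, 373.8])], [(0.86, [181.4, 300.8], [356.0, 347.2])]], [[(0.71, [309.3, 171.6], [667.0, -122.7])], [(0.86, [187.1, 397.1], [461.0, 521.0])]]]
[156 240]
[222 322]
```

View pics/c.png

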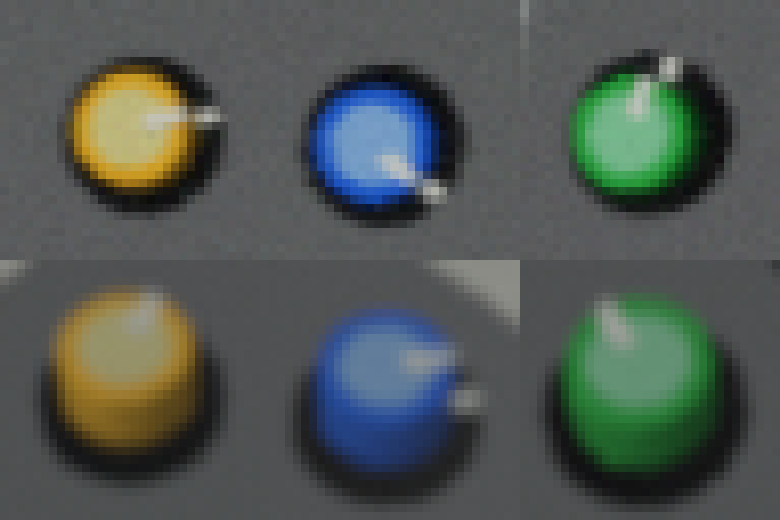

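The close-ups show each cell's white mark clearly, on both the ring top and the flange. Next I write a small render fit for the cells, and refine the nests and handle from colour.

```bash
cat >> m.py <<'E'
from scipy.optimize import minimize
SS=6
def cover(s,o,n,polys):
    """coverage of painter-ordered polygon groups in crop"""
    lab=np.zeros((n*SS,n*SS),np.uint8)
    for i,P in polys:
        q=((proj(s,P)-o+.5)*SS-.5); h=cv2.convexHull(q.astype(np.float32)); cv2.fillConvexPoly(lab,np.round(h*16).astype(np.int32),i,shift=4)
    return np.stack([cv2.resize((lab==i).astype(np.float32),(n,n),interpolation=cv2.INTER_AREA) for i in range(6)],-1)
def model(p,z):
    a=np.linspace(0,2*np.pi,40,endpoint=False); c,s=np.cos(p[2]),np.sin(p[2])
    ci=lambda r,h:np.c_[p[0]+r*np.cos(a),p[1]+r*np.sin(a),0*a+z+h]
    def bar(r0,r1,h):
        q=np.array([[r0,-1.6],[r1,-1.6],[r1,1.6],[r0,1.6]]); return np.c_[p[0]+c*q[:,0]-s*q[:,1],p[1]+s*q[:,0]+c*q[:,1],np.full(4,z+h)]
    return [(1,np.r_[ci(25,0),ci(25,8)]),(5,bar(18,25,8)),(2,np.r_[ci(18,8),ci(18,28)]),(3,ci(18,28)),(4,ci(14,28)),(5,bar(6,17,28))]
def fitcell(S,col,xy,z,yaw0=None):
    xy,_,ks=cell(S,col,xy,z); n=30; C={}
    for k in ks:
        o=proj(S[k],[*xy,z+14])[0].round().astype(int)-n//2
        im=cv2.GaussianBlur(S[k]['frame'][o[1]:o[1]+n,o[0]:o[0]+n].astype(np.float32),(3,3),.6).reshape(-1,3); C[k]=(o,im)
    def cost(p):
        e=0
        for k,(o,im) in C.items():
            A=cv2.GaussianBlur(cover(S[k],o,n,model(p,z)),(3,3),.8).reshape(-1,6)
            yy,xx=np.mgrid[:n,:n]; w=(np.hypot(xx-n/2,yy-n/2)<13).ravel()
            B=np.linalg.lstsq(A[w].T@A[w]+1e-3*np.eye(6),A[w].T@im[w],rcond=None)[0]
            e+=((A[w]@B-im[w])**2).mean()
        return e
    ys=np.arange(-np.pi,np.pi,.17) if yaw0 is None else yaw0+np.arange(-.5,.51,.1)
    y=min(ys,key=lambda y:cost([*xy,y]))
    r=minimize(lambda q:cost([xy[0]+q[0]*5,xy[1]+q[1]*5,y+q[2]*.15]),[0,0,0],method='Nelder-Mead',options=dict(initial_simplex=[[0,0,0],[1,0,0],[0,1,0],[0,0,1]],xatol=.02,fatol=.05,maxiter=120))
    q=r.x; return np.array([xy[0]+q[0]*5,xy[1]+q[1]*5,y+q[2]*.15]),round(r.fun,1),ks
def nests(s,x0):
    """refine turret axis and phase from coloured rims (hull centroid), top picture"""
    hsv=cv2.cvtColor(s['frame'],cv2.COLOR_RGB2HSV); out={}
    c,a0=np.array(x0[:2]),x0[2]+x0[3]
    for n,d in (('yellow',-90),('blue',30),('green',150)):
        g=c+65*np.array([np.cos(a0+np.radians(d)),np.sin(a0+np.radians(d))]); a,b=HUE[n]
        m=cv2.inRange(hsv,(max(a-8,0),100,50),(b,255,255)); w=np.zeros_like(m); u=proj(s,[*g,14])[0]
        cv2.circle(w,tuple(int(v) for v in u.round()),18,255,-1); ys,xs=np.nonzero(m&w)
        if len(xs)>20:
            (p,r)=cv2.minEnclosingCircle(np.c_[xs,ys].astype(np.float32)); q=cen(np.c_[xs,ys]); out[n]=at(s,q,14)[:2]; 
    return out
def axis(nst,x0):
    d={'yellow':-90,'blue':30,'green':150}
    f=lambda p:np.concatenate([p[:2]+65*np.array([np.cos(p[2]+np.radians(d[n])),np.sin(p[2]+np.radians(d[n]))])-v for n,v in nst.items()])
    r=least_squares(f,[x0[0],x0[1],x0[2]+x0[3]],x_scale=[1,1,.02]); return r.x,r.fun.round(1)
E
python3 - <<'E'
from m import *
S={c:snap(c) for c in('top','side')}
x0=[587.3,-86.2,-.096,1.258]
for c in S: n=nests(S[c],x0); print(c,{k:v.round(1).tolist() for k,v in n.items()},axis(n,x0))
for col,g in (('yellow',(565,282)),('blue',(469,222)),('green',(468,376))): print(col,fitcell(S,col,g,2))
for c,s in S.items():
    hsv=cv2.cvtColor(s['frame'],cv2.COLOR_RGB2HSV); m=(cv2.inRange(hsv,(0,150,70),(6,255,255))|cv2.inRange(hsv,(174,150,70),(180,255,255)))
    n,l,st,ce=cv2.connectedComponentsWithStats(m)
    for i in range(1,n):
        if st[i,4]>12: print(c,st[i],ce[i].round(1),at(s,ce[i],78).round(1)[:2],at(s,ce[i],14).round(1)[:2])
# expected rod ends
for c in S:
    for xx in(-12,-40,-68): pass
    R=lambda v:np.array([[np.cos(-.096),-np.sin(-.096)],[np.sin(-.096),np.cos(-.096)]])@v
    print(c,[proj(S[c],[*(np.array(x0[:2])+R(np.array([xx,-95]))),78])[0].round(1).tolist() for xx in(-12,-40,-68)])
E
```

```text
top {'yellow': [646.3, -111.2], 'blue': [579.1, -20.9], 'green': [534.3, -124.1]} (array([586.59151659, -85.36780114,   1.16182811]), array([-0.1, -0. ,  0. ,  0.1,  0.1, -0. ]))
side {'yellow': [649.6, -112.1], 'blue': [582.2, -22.2], 'green': [537.9, -124.9]} (array([589.88143855, -86.40024908,   1.16412213]), array([-0. , -0. ,  0.1,  0.4, -0.1, -0.4]))
yellow (array([564.51489019, 281.87397679,  -1.33138672]), np.float64(189.4), ['top', 'side'])
blue (array([467.79397957, 221.33736523,  -2.27908935]), np.float64(193.9), ['top', 'side'])
green (array([ 4.67662008e+02,  3.76278562e+02, -3.02885045e-01]), np.float64(175.3), ['top', 'side'])
top [445 128   9  32 286] [449.  143.5] [ 743.2 -306. ] [ 760.9 -329.2]
top [385 158  12  14  37] [390.6 164.1] [ 691.7 -165.1] [ 706.2 -179.7]
top [324 172   8   8  29] [327.9 175.2] [663.5 -13.9] [676.3 -19.3]
top [394 215   8  24 123] [397.1 226. ] [ 542.1 -176.8] [ 547.4 -192.1]
side [314 114  23  14 138] [324.8 120.1] [ 714.6 -253.6] [ 765.6 -330.6]
side [354 150  17  12  64] [362.5 155.9] [ 547.3 -185.8] [ 584.7 -257.3]
side [279 185   7   3  19] [281.7 186.1] [635.3  32.6] [679.8 -21.1]
top [[398.0, 215.8], [397.2, 227.5], [396.3, 239.3]]
side [[355.0, 154.1], [363.6, 159.0], [372.4, 164.1]]
```

Emit:
jog_arm(
  commands=[
    {"tx": 30,"ty": 35,"turn": 0.18},
    {"tx": 60,"ty": 70,"turn": 0.36},
    {"tx": 90,"ty": 105,"turn": 0.54},
    {"tx": 120,"ty": 140,"turn": 0.72},
    {"tx": 150,"ty": 175,"turn": 0.9},
    {"tx": 180,"ty": 210,"turn": 1.08},
    {"tx": 210,"ty": 245,"turn": 1.26},
    {"tx": 240,"ty": 280,"turn": 1.44},
    {"tx": 270,"ty": 310,"turn": 1.62},
    {"tx": 300,"ty": 340,"turn": 1.8},
    {"tx": 330,"ty": 370,"turn": 1.98},
    {"tx": 347,"ty": 390,"turn": 2.16},
  ],
  jaw=0,
  newtons=30,
)

```text
invalid input
```

```bash
cat > st.py <<'E'
from rig import env
from scipy.spatial.transform import Rotation as Ro
import numpy as np
s=env.observe(); m=Ro.from_quat(s['eef_rot']).as_matrix()
print('t',s['time'],'j',np.round(s['joint_pos'],2),'p',np.round(s['eef_pos'],1),'yang',round(np.arctan2(m[1,1],m[0,1]),3),'F',np.round(s['ft_force'],1),s['finger_gap'],s['grip_force'])
E
python3 st.py
```

```text
t 2.9 j [-1.24  0.31 -0.05  1.21  0.    1.57] p [ 193.2 -568.1  208.8] yang -1.243 F [-0.7 -1.2 -0.4] 1.0013195756134488 0.0
```

Emit:
jog_arm(
  commands=[
    {"tx": 30,"ty": 35,"tz": 0,"turn": 0.18},
    {"tx": 60,"ty": 70,"tz": 0,"turn": 0.36},
    {"tx": 90,"ty": 105,"tz": 0,"turn": 0.54},
    {"tx": 120,"ty": 140,"tz": 0,"turn": 0.72},
    {"tx": 150,"ty": 175,"tz": 0,"turn": 0.9},
    {"tx": 180,"ty": 210,"tz": 0,"turn": 1.08},
    {"tx": 210,"ty": 245,"tz": 0,"turn": 1.26},
    {"tx": 240,"ty": 280,"tz": 0,"turn": 1.44},
    {"tx": 270,"ty": 310,"tz": 0,"turn": 1.62},
    {"tx": 300,"ty": 340,"tz": 0,"turn": 1.8},
    {"tx": 330,"ty": 370,"tz": 0,"turn": 1.98},
    {"tx": 347,"ty": 390,"tz": 0,"turn": 2.16},
  ],
)

```text
time: 4.4
eef_pos: [541.5, -176.6, 208.8]
eef_rot: [0.318, 0.948, 0.0, 0.0]
ft_force: [-0.2, -0.1, 0.1]
finger_gap: 0.997
grip_force: 0.0
```

```bash
python3 st.py
```

```text
t 4.4 j [-0.32  0.26 -0.12  1.19  0.    0.33] p [ 541.5 -176.6  208.8] yang 0.924 F [-0.2 -0.1  0.1] 0.9966273959165698 0.0
```

Emit:
jog_arm(
  commands=[
    {"tx": 0,"ty": 0,"tz": -40,"turn": 0.18},
    {"tx": 0,"ty": 0,"tz": -80,"turn": 0.36},
    {"tx": 0,"ty": 0,"tz": -110,"turn": 0.55},
    {"tx": 0,"ty": 0,"tz": -130,"turn": 0.55},
    {"tx": 0,"ty": 0,"tz": -140,"turn": 0.55},
    {"tx": 0,"ty": 0,"tz": -150,"turn": 0.55},
    {"tx": 0,"ty": 0,"tz": -150,"turn": 0.55},
  ],
)

```text
time: 5.28
eef_pos: [540.0, -178.0, 58.6]
eef_rot: [0.052, 0.999, 0.0, -0.0]
ft_force: [-0.4, -0.0, -0.2]
finger_gap: 0.997
grip_force: 0.0
```

Run:
```python
from m import *
s=snap('side'); u=proj(s,[540,-178,78])[0].round().astype(int)
cv2.imwrite('pics/g1.png',cv2.resize(s['frame'][u[1]-60:u[1]+50,u[0]-70:u[0]+70],(700,550),interpolation=cv2.INTER_CUBIC)[:,:,::-1])
```

```text
(no output)
```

View pics/g1.png

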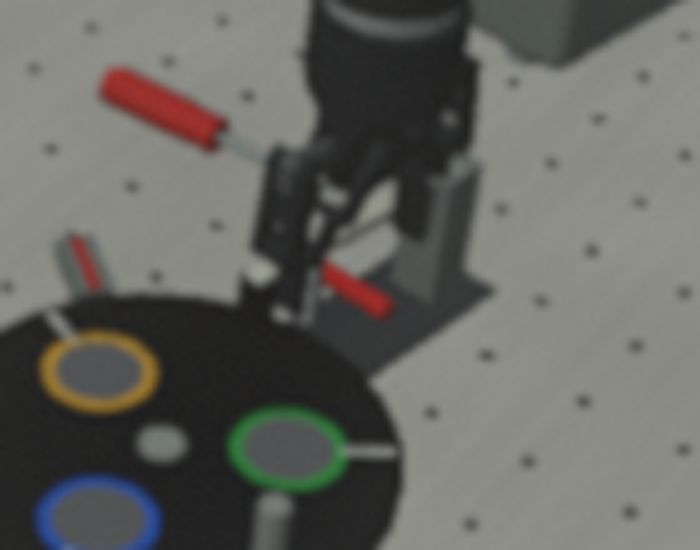

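The picture shows the open fingers straddling the red rod, around (340,290) in the crop. I close on it.

Emit:
jog_arm(
  commands=[
    {"tx": 0,"ty": 0,"tz": 0,"turn": 0},
    {"tx": 0,"ty": 0,"tz": 0,"turn": 0},
    {"tx": 0,"ty": 0,"tz": 0,"turn": 0},
    {"tx": 0,"ty": 0,"tz": 0,"turn": 0},
    {"tx": 0,"ty": 0,"tz": 0,"turn": 0},
    {"tx": 0,"ty": 0,"tz": 0,"turn": 0},
  ],
  jaw=1.0,
  newtons=30,
)

```text
time: 6.08
eef_pos: [540.5, -175.6, 58.8]
eef_rot: [0.052, 0.999, 0.003, 0.0]
ft_force: [1.3, 7.2, 1.7]
finger_gap: 0.122
grip_force: 30.6
```

Emit:
jog_arm(
  commands=[
    {"tx": 0,"ty": 1.5,"tz": 18,"turn": 0},
    {"tx": 0,"ty": -3,"tz": 35.5,"turn": 0},
    {"tx": -1,"ty": -9.5,"tz": 52,"turn": 0},
    {"tx": -2,"ty": -18.5,"tz": 68,"turn": 0},
    {"tx": -3,"ty": -29.5,"tz": 82,"turn": 0},
    {"tx": -4,"ty": -43,"tz": 94,"turn": 0},
    {"tx": -6,"ty": -58,"tz": 104,"turn": 0},
    {"tx": -7,"ty": -74,"tz": 112,"turn": 0},
    {"tx": -9,"ty": -91,"tz": 117,"turn": 0},
    {"tx": -11,"ty": -109,"tz": 120,"turn": 0},
    {"tx": -12,"ty": -127,"tz": 119.5,"turn": 0},
    {"tx": -14,"ty": -144.5,"tz": 117,"turn": 0},
  ],
)

```text
time: 7.58
eef_pos: [526.4, -323.8, 179.0]
eef_rot: [0.052, 0.999, -0.001, 0.001]
ft_force: [-6.3, -0.2, 9.5]
finger_gap: 0.0
grip_force: 4.6
```

Run:
```python
from m import *
s=snap('side');t=snap('top'); 
u=proj(s,[540,-220,120])[0].round().astype(int); v=proj(t,[540,-220,120])[0].round().astype(int)
f=lambda s,u:cv2.resize(s['frame'][u[1]-60:u[1]+60,u[0]-50:u[0]+50],(400,480),interpolation=cv2.INTER_CUBIC)
cv2.imwrite('pics/g2.png',np.hstack([f(s,u),f(t,v)])[:,:,::-1]); print(u,v,lm(s,'side','probe_grip',78,2),lm(t,'top','probe_grip',78,2))
```

```text
[374 138] [421 226] [(0.97, [404.0, 100.0], [593.6, -489.2]), (0.73, [165.7, 294.1], [614.5, 416.9])] [(0.73, [480.8, 235.2], [522.5, -370.1])]
```

View pics/g2.png

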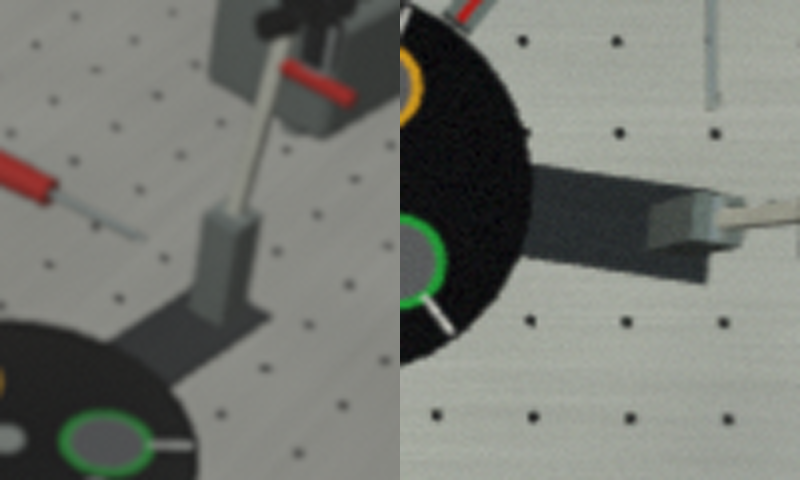

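The rod slipped out, but the arm is up past vertical. I triangulate its angle.

```bash
cat >> m.py <<'E'
def tri(S,px):
    A=np.zeros((3,3));b=np.zeros(3)
    for k,p in px.items():
        c,d=ray(S[k],p); d/=np.linalg.norm(d); M=np.eye(3)-np.outer(d,d); A+=M;b+=M@c
    return np.linalg.solve(A,b)
def probe(S,x0=(588.2,-85.9,-.096)):
    px={k:env.landmark_of(k,'probe_grip')[0]['pixel'] for k in S}; X=tri(S,px)
    v=X[:2]-x0[:2]; c,s=np.cos(x0[2]),np.sin(x0[2]); y=-s*v[0]+c*v[1]; return X.round(1),round(np.arctan2(X[2]-78,y+215),3),px
E
python3 - <<'E'
from m import *
S={c:snap(c) for c in('top','side')}; print(probe(S))
k='side'
for th in(1.5,1.7,1.9):
    c,s=np.cos(-.096),np.sin(-.096)
    for L in (120,):
        q=[]
        for xx in(-12,-40,-68):
            a=np.array([xx,-215+L*np.cos(th)]); q.append([588.2+c*a[0]-s*a[1],-85.9+s*a[0]+c*a[1],78+L*np.sin(th)])
        print(th,np.round(q[1]),proj(S['side'],q).round(1).tolist(),proj(S['top'],q).round(1).tolist())
E
```

```text
(array([467.8, -87.6, 330.9]), np.float64(0.897), {'top': [371.3, 232.8], 'side': [404.6, 101.4]})
1.5 [ 529. -288.  198.] [[386.5, 97.6], [395.6, 101.9], [404.9, 106.4]] [[465.5, 215.0], [464.9, 228.3], [464.2, 241.8]]
1.7 [ 526. -311.  197.] [[392.0, 94.3], [401.0, 98.6], [410.2, 103.0]] [[477.1, 216.3], [476.5, 229.6], [475.9, 243.0]]
1.9 [ 524. -335.  192.] [[396.9, 92.7], [405.8, 97.0], [414.9, 101.3]] [[487.4, 217.7], [486.8, 231.0], [486.2, 244.4]]
```

Emit:
jog_arm(
  commands=[
    {"tx": -14,"ty": -145,"tz": 150,"turn": 0},
    {"tx": -14,"ty": -145,"tz": 180,"turn": 0},
    {"tx": -14,"ty": -100,"tz": 220,"turn": 0},
    {"tx": -14,"ty": -60,"tz": 220,"turn": 0},
    {"tx": -14,"ty": -60,"tz": 220,"turn": 0},
  ],
)

```text
time: 8.6
eef_pos: [513.8, -382.6, 402.4]
eef_rot: [0.051, 0.999, -0.002, 0.005]
ft_force: [-0.5, -0.6, -1.1]
finger_gap: -0.004
grip_force: 0.0
```

```bash
python3 st.py
python3 - <<'E'
from m import *
s=snap('side');t=snap('top'); 
f=lambda s,u:cv2.resize(s['frame'][u[1]-50:u[1]+70,u[0]-50:u[0]+50],(400,480),interpolation=cv2.INTER_CUBIC)
cv2.imwrite('pics/g3.png',np.hstack([f(s,(390,105)),f(t,(460,226))])[:,:,::-1])
E
```

```text
t 8.6 j [-0.64  0.41  0.52  1.68  0.   -0.54] p [ 513.8 -382.6  402.4] yang 1.468 F [-0.5 -0.6 -1.1] -0.004455492326889212 0.0
```

View pics/g3.png

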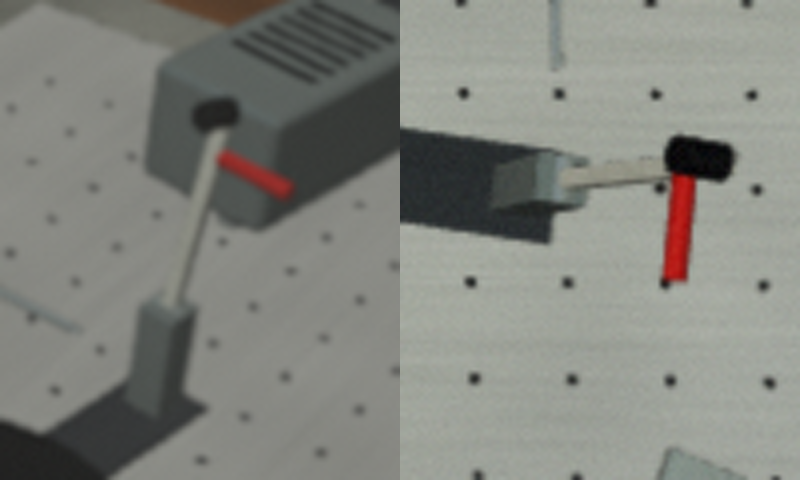

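The arm leans back at about 1.78 rad, just short of the stop, with the rod at top pixel (479,233). I push it home from the +y side with closed fingers.

Emit:
jog_arm(
  commands=[
    {"tx": 8,"ty": 55,"tz": 0,"turn": 0},
    {"tx": 15,"ty": 107,"tz": 0,"turn": 0},
    {"tx": 15,"ty": 112,"tz": -60,"turn": 0},
    {"tx": 15,"ty": 112,"tz": -120,"turn": 0},
    {"tx": 15,"ty": 112,"tz": -180,"turn": 0},
    {"tx": 15,"ty": 112,"tz": -218,"turn": 0},
    {"tx": 15,"ty": 112,"tz": -218,"turn": 0},
    {"tx": 15,"ty": 100,"tz": -218,"turn": 0},
    {"tx": 14,"ty": 90,"tz": -218,"turn": 0},
    {"tx": 14,"ty": 80,"tz": -218,"turn": 0},
    {"tx": 14,"ty": 76,"tz": -218,"turn": 0},
    {"tx": 14,"ty": 72,"tz": -218,"turn": 0},
  ],
)

```text
time: 10.2
eef_pos: [526.3, -310.7, 178.1]
eef_rot: [0.052, 0.999, 0.0, 0.0]
ft_force: [-0.3, 2.1, 0.7]
finger_gap: -0.002
grip_force: 0.7
```

Emit:
jog_arm(
  commands=[
    {"tx": 0,"ty": -3,"tz": 0,"turn": 0},
    {"tx": 0,"ty": -6,"tz": 0,"turn": 0},
    {"tx": 0,"ty": -9,"tz": 0,"turn": 0},
    {"tx": 0,"ty": -12,"tz": 0,"turn": 0},
    {"tx": 0,"ty": -12,"tz": 0,"turn": 0},
  ],
)

```text
time: 10.82
eef_pos: [526.3, -323.0, 177.9]
eef_rot: [0.052, 0.999, -0.0, 0.0]
ft_force: [0.5, -0.5, 1.1]
finger_gap: 0.001
grip_force: 0.6
```

Emit:
jog_arm(
  commands=[
    {"tx": 0,"ty": -3,"tz": 0,"turn": 0},
    {"tx": 0,"ty": -6,"tz": 0,"turn": 0},
    {"tx": 0,"ty": -8,"tz": 0,"turn": 0},
    {"tx": 0,"ty": -8,"tz": 0,"turn": 0},
  ],
)

```text
time: 11.32
eef_pos: [526.1, -330.9, 177.8]
eef_rot: [0.052, 0.999, -0.0, -0.0]
ft_force: [0.3, 0.0, 1.1]
finger_gap: -0.001
grip_force: 0.6
```

Run:
```python
from m import *
s=snap('side');t=snap('top'); 
f=lambda s,u:cv2.resize(s['frame'][u[1]-50:u[1]+70,u[0]-50:u[0]+50],(400,480),interpolation=cv2.INTER_CUBIC)
cv2.imwrite('pics/g4.png',np.hstack([f(s,(390,105)),f(t,(460,226))])[:,:,::-1])
```

```text
(no output)
```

View pics/g4.png

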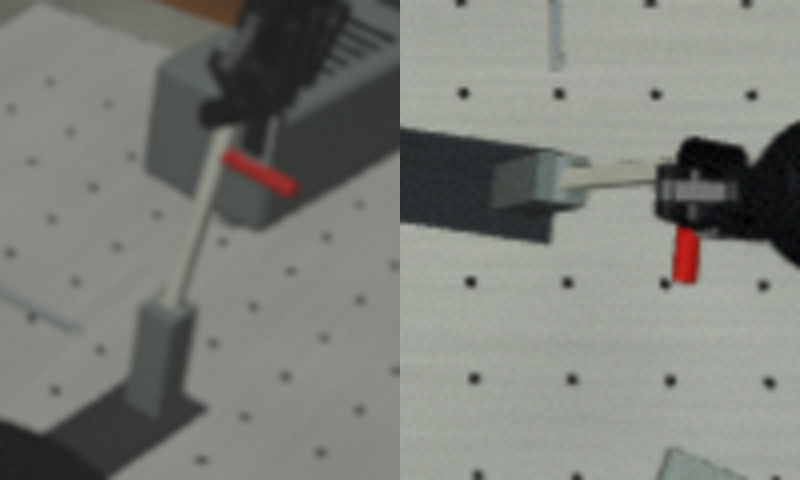

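Run:
```python
from m import *
S={c:snap(c) for c in('top','side')}
for n,X in dict(tip=[526,-331,178],grasp=[526,-331,197],up=[526,-331,220]).items(): print(n,((proj(S['side'],X)[0]-[340,55])*4).round(), ((proj(S['top'],X)[0]-[410,176])*4+[400,0]).round())
# fit probe angle+pivot from rod end pixels
k='side'; obs={'side':[(222,155),(292,188)],'top':[(685,280)]}
ox={'side':np.array([340,55]),'top':np.array([310,176])}
def pts(p):
    c,s=np.cos(-.096),np.sin(-.096); q=[]
    for xx in(-12,-68):
        a=np.array([xx,-215+p[1]+120*np.cos(p[0])]); q.append([588.2+p[2]+c*a[0]-s*a[1],-85.9+s*a[0]+c*a[1],78+120*np.sin(p[0])])
    return q
def f(p):
    q=pts(p); e=[proj(S['side'],q[0])[0]-np.array(obs['side'][0])/4-ox['side'],proj(S['side'],q[1])[0]-np.array(obs['side'][1])/4-ox['side'],proj(S['top'],q[1])[0]-np.array(obs['top'][0])/4-ox['top']]
    return np.r_[np.concatenate(e),(p[1]-1)/3,p[2]/3]
r=least_squares(f,[1.8,0,0]); print(r.x,r.fun.round(1),np.round(pts(r.x)))
```

```text
tip [255. 187.] [689. 218.]
grasp [259. 162.] [704. 215.]
up [265. 131.] [724. 212.]
[ 1.80666828  0.86707819 -2.67215927] [-0.1 -0.   0.6  0.3 -0.  -1.  -0.  -0.9] [[ 550. -326.  195.]
 [ 495. -320.  195.]]
```

Emit:
jog_arm(
  commands=[
    {"tx": 0,"ty": 3,"tz": 0,"turn": 0},
    {"tx": 0,"ty": 6,"tz": 0,"turn": 0},
  ],
)

```text
time: 11.78
eef_pos: [526.1, -324.4, 177.8]
eef_rot: [0.052, 0.999, -0.0, -0.0]
ft_force: [0.1, -0.9, 1.9]
finger_gap: 0.0
grip_force: 0.6
```

Emit:
jog_arm(
  commands=[
    {"tx": 0,"ty": 3,"tz": 0,"turn": 0},
    {"tx": 0,"ty": 6,"tz": 0,"turn": 0},
  ],
)

```text
time: 12.02
eef_pos: [526.2, -318.3, 177.8]
eef_rot: [0.052, 0.999, -0.0, -0.0]
ft_force: [0.3, -0.4, -0.2]
finger_gap: -0.003
grip_force: 0.5
```

Run:
```python
from m import *
s=snap('side');t=snap('top'); 
f=lambda s,u:cv2.resize(s['frame'][u[1]-30:u[1]+30,u[0]-25:u[0]+25],(400,480),interpolation=cv2.INTER_CUBIC)
cv2.imwrite('pics/g5.png',np.hstack([f(s,(403,98)),f(t,(480,226))])[:,:,::-1])
```

```text
(no output)
```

View pics/g5.png

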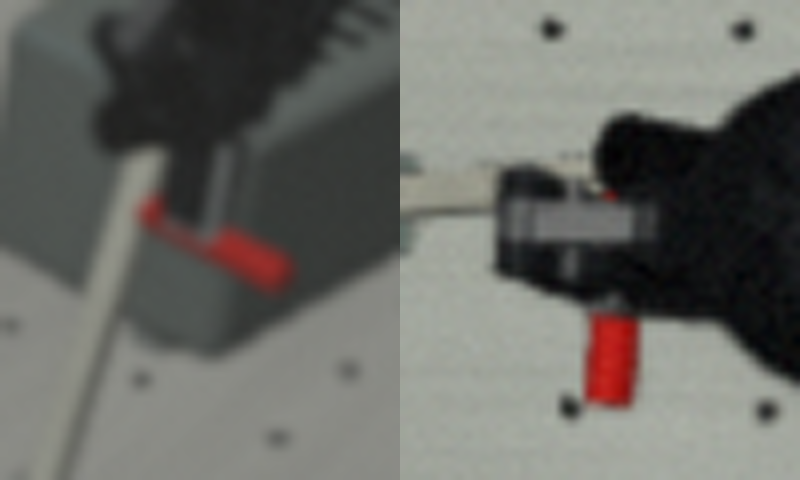

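The fingertips appear about 15 mm higher than the nominal TCP, and they ride over the rod. I back off, go lower and push again.

Emit:
jog_arm(
  commands=[
    {"tx": 0,"ty": 0,"tz": 20,"turn": 0},
    {"tx": 0,"ty": 50,"tz": 20,"turn": 0},
    {"tx": 0,"ty": 50,"tz": -28,"turn": 0},
    {"tx": 0,"ty": 50,"tz": -28,"turn": 0},
    {"tx": 0,"ty": 30,"tz": -28,"turn": 0},
    {"tx": 0,"ty": 20,"tz": -28,"turn": 0},
    {"tx": 0,"ty": 15,"tz": -28,"turn": 0},
    {"tx": 0,"ty": 10,"tz": -28,"turn": 0},
    {"tx": 0,"ty": 6,"tz": -28,"turn": 0},
    {"tx": 0,"ty": 3,"tz": -28,"turn": 0},
  ],
)

```text
time: 13.38
eef_pos: [525.8, -313.9, 149.4]
eef_rot: [0.052, 0.999, 0.002, -0.0]
ft_force: [-1.2, 10.8, 3.0]
finger_gap: 0.003
grip_force: 5.1
```

Emit:
jog_arm(
  commands=[
    {"tx": 0,"ty": -2,"tz": 0,"turn": 0},
    {"tx": 0,"ty": -3,"tz": 0,"turn": 0},
    {"tx": 0,"ty": -3,"tz": 0,"turn": 0},
  ],
)

```text
time: 13.75
eef_pos: [525.8, -313.9, 149.5]
eef_rot: [0.051, 0.999, 0.004, -0.0]
ft_force: [-1.4, 14.1, 4.5]
finger_gap: -0.003
grip_force: 7.1
```

Emit:
jog_arm(
  commands=[
    {"tx": 0,"ty": 20,"tz": 0,"turn": 0},
    {"tx": 0,"ty": 60,"tz": 0,"turn": 0},
    {"tx": 0,"ty": 120,"tz": 0,"turn": 0},
    {"tx": -20,"ty": 180,"tz": 20,"turn": 0},
    {"tx": -20,"ty": 240,"tz": 50,"turn": 0},
    {"tx": -20,"ty": 300,"tz": 50,"turn": 0},
    {"tx": -20,"ty": 360,"tz": 50,"turn": 0},
    {"tx": -20,"ty": 360,"tz": 50,"turn": 0},
  ],
  jaw=0.0,
)

```text
time: 14.75
eef_pos: [506.3, 45.1, 200.3]
eef_rot: [0.049, 0.999, 0.0, 0.001]
ft_force: [0.0, -1.1, -0.2]
finger_gap: 0.999
grip_force: 0.0
```

```bash
python3 st.py
python3 - <<'E'
from m import *
S={c:snap(c) for c in('top','side')}
for c,s in S.items():
    hsv=cv2.cvtColor(s['frame'],cv2.COLOR_RGB2HSV); m=(cv2.inRange(hsv,(0,150,70),(6,255,255))|cv2.inRange(hsv,(174,150,70),(180,255,255)))
    n,l,st,ce=cv2.connectedComponentsWithStats(m)
    for i in range(1,n):
        if st[i,4]>12: print(c,st[i],ce[i].round(1))
for col,g in (('yellow',(564.5,282)),('blue',(468,221)),('green',(468,376))): print(col,fitcell(S,col,g,2))
E
```

```text
t 14.75 j [ 0.09  0.14 -0.28  1.14 -0.    0.19] p [506.3  45.1 200.3] yang 1.473 F [ 0.  -1.1 -0.2] 0.9990616691339981 0.0
top [445 128   9  32 286] [449.  143.5]
top [385 158  12  14  36] [390.4 164.2]
top [482 220   8  27 144] [485.7 233. ]
side [398  93  18  11  65] [407.1  97.8]
side [279 185   7   3  18] [281.9 186.2]
yellow (array([564.3873374 , 281.81486574,  -1.31703097]), np.float64(210.8), ['top', 'side'])
blue (array([467.77382966, 221.32987061,  -2.2804956 ]), np.float64(213.6), ['top', 'side'])
green (array([ 4.67421299e+02,  3.76386787e+02, -3.19867987e-01]), np.float64(202.3), ['top', 'side'])
```

The arm is on its stop: it did not move under a harder push, and the rod is at top column 485.7. Now I go to the blue cell.

Emit:
jog_arm(
  commands=[
    {"tx": -8,"ty": 40,"tz": 0,"turn": 0.18},
    {"tx": -16,"ty": 80,"tz": 0,"turn": 0.36},
    {"tx": -24,"ty": 120,"tz": 0,"turn": 0.54},
    {"tx": -34,"ty": 160,"tz": 0,"turn": 0.72},
    {"tx": -38.5,"ty": 176,"tz": 0,"turn": 0.9},
    {"tx": -38.5,"ty": 176,"tz": -40,"turn": 1.08},
    {"tx": -38.5,"ty": 176,"tz": -80,"turn": 1.26},
    {"tx": -38.5,"ty": 176,"tz": -120,"turn": 1.437},
    {"tx": -38.5,"ty": 176,"tz": -120,"turn": 1.437},
    {"tx": -38.5,"ty": 176,"tz": -120,"turn": 1.437},
  ],
)

```text
time: 16.1
eef_pos: [468.9, 216.8, 81.1]
eef_rot: [-0.617, 0.787, -0.0, 0.001]
ft_force: [-0.0, 0.3, 1.2]
finger_gap: 1.002
grip_force: 0.0
```

```bash
python3 st.py
```

```text
t 16.1 j [ 0.43  0.25 -0.44  0.88 -0.   -0.9 ] p [468.9 216.8  81.1] yang 2.899 F [-0.   0.3  1.2] 1.001697415215019 0.0
```

Emit:
jog_arm(
  commands=[
    {"tx": -1,"ty": 4.5,"tz": 0,"turn": 0.01},
    {"tx": -1,"ty": 4.5,"tz": -20,"turn": 0.01},
    {"tx": -1,"ty": 4.5,"tz": -40,"turn": 0.01},
    {"tx": -1,"ty": 4.5,"tz": -58,"turn": 0.01},
    {"tx": -1,"ty": 4.5,"tz": -69,"turn": 0.01},
    {"tx": -1,"ty": 4.5,"tz": -69,"turn": 0.01},
  ],
)

```text
time: 16.85
eef_pos: [466.7, 222.1, 10.9]
eef_rot: [-0.622, 0.783, 0.0, -0.0]
ft_force: [0.4, 0.7, -0.2]
finger_gap: 0.999
grip_force: 0.0
```

Emit:
jog_arm(
  commands=[
    {"tx": 0,"ty": 0,"tz": 0,"turn": 0},
    {"tx": 0,"ty": 0,"tz": 0,"turn": 0},
    {"tx": 0,"ty": 0,"tz": 0,"turn": 0},
    {"tx": 0,"ty": 0,"tz": 0,"turn": 0},
    {"tx": 0,"ty": 0,"tz": 0,"turn": 0},
  ],
  jaw=1.0,
  newtons=25,
)

```text
time: 17.48
eef_pos: [466.7, 222.0, 10.8]
eef_rot: [-0.622, 0.783, -0.0, 0.0]
ft_force: [-0.2, -0.2, 0.5]
finger_gap: 0.0
grip_force: 0.0
```

```bash
python3 st.py;  python3 - <<'E'
from m import *
s=snap('side'); f=lambda s,u:cv2.resize(s['frame'][u[1]-35:u[1]+25,u[0]-40:u[0]+40],(640,480),interpolation=cv2.INTER_CUBIC)
cv2.imwrite('pics/b1.png',f(s,(288,285))[:,:,::-1])
E
```

```text
t 17.475 j [ 0.44  0.33 -0.52  0.72 -0.   -0.9 ] p [466.7 222.   10.8] yang 2.914 F [-0.2 -0.2  0.5] 0.00016953227825152698 0.0
```

View pics/b1.png

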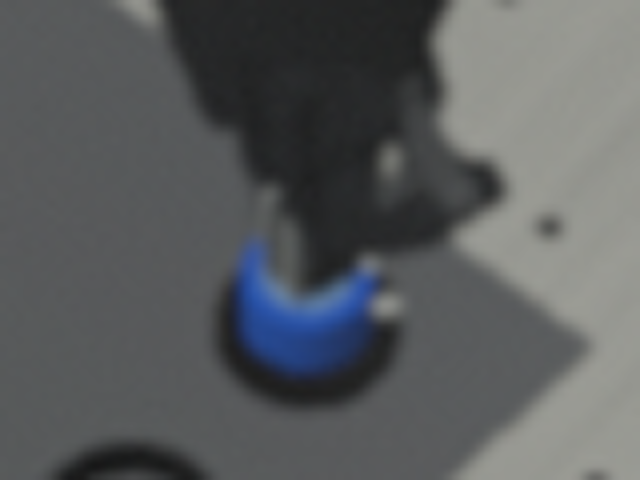

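The fingers shut just above the blue cell's glass, around (300,290) in the crop. So the tips are about 20 mm above the nominal TCP, and I regrasp lower.

Emit:
jog_arm(
  commands=[
    {"tx": 0.5,"ty": 0,"tz": 30,"turn": 0},
    {"tx": 0.5,"ty": 0,"tz": 30,"turn": 0},
    {"tx": 0.5,"ty": 0,"tz": 30,"turn": 0},
    {"tx": 0.5,"ty": 0,"tz": 30,"turn": 0},
    {"tx": 0.5,"ty": -0.5,"tz": 10,"turn": 0},
    {"tx": 0.5,"ty": -0.5,"tz": -10,"turn": 0},
    {"tx": 0.5,"ty": -0.5,"tz": -20,"turn": 0},
    {"tx": 0.5,"ty": -0.5,"tz": -20,"turn": 0},
  ],
  jaw=0.0,
)

```text
time: 18.52
eef_pos: [466.2, 221.0, -10.1]
eef_rot: [-0.622, 0.783, 0.0, -0.001]
ft_force: [-0.0, -1.1, 0.4]
finger_gap: 0.997
grip_force: 0.0
```

Emit:
jog_arm(
  commands=[
    {"tx": 0,"ty": 0,"tz": 0,"turn": 0},
    {"tx": 0,"ty": 0,"tz": 0,"turn": 0},
    {"tx": 0,"ty": 0,"tz": 0,"turn": 0},
    {"tx": 0,"ty": 0,"tz": 0,"turn": 0},
    {"tx": 0,"ty": 0,"tz": 0,"turn": 0},
  ],
  jaw=1.0,
  newtons=30,
)

```text
time: 19.15
eef_pos: [467.7, 221.7, -8.5]
eef_rot: [-0.622, 0.783, -0.0, 0.001]
ft_force: [-1.0, 0.2, 5.7]
finger_gap: 0.41
grip_force: 29.7
```

The ring is gripped (gap 0.41). I carry it to the blue nest.

Emit:
jog_arm(
  commands=[
    {"tx": 0,"ty": 0,"tz": 40,"turn": 0},
    {"tx": 0,"ty": 0,"tz": 90,"turn": -0.17},
    {"tx": 10,"ty": -20,"tz": 90,"turn": -0.35},
    {"tx": 20,"ty": -45,"tz": 90,"turn": -0.53},
    {"tx": 30,"ty": -70,"tz": 90,"turn": -0.71},
    {"tx": 45,"ty": -100,"tz": 90,"turn": -0.89},
    {"tx": 60,"ty": -130,"tz": 90,"turn": -1.07},
    {"tx": 75,"ty": -160,"tz": 90,"turn": -1.25},
    {"tx": 90,"ty": -190,"tz": 90,"turn": -1.43},
    {"tx": 100,"ty": -220,"tz": 90,"turn": -1.61},
    {"tx": 113,"ty": -243,"tz": 90,"turn": -1.79},
    {"tx": 113,"ty": -243,"tz": 90,"turn": -1.97},
  ],
)

```text
time: 20.65
eef_pos: [581.0, -23.3, 80.7]
eef_rot: [0.312, 0.95, -0.0, 0.0]
ft_force: [-1.1, -0.1, -0.8]
finger_gap: 0.407
grip_force: 30.3
```

Emit:
jog_arm(
  commands=[
    {"tx": 0,"ty": 0,"tz": 0,"turn": -0.17},
    {"tx": 0,"ty": 0,"tz": 0,"turn": -0.346},
    {"tx": 0,"ty": 0,"tz": 0,"turn": -0.346},
    {"tx": 0,"ty": 0,"tz": 0,"turn": -0.346},
  ],
)

```text
time: 21.15
eef_pos: [580.1, -21.5, 80.7]
eef_rot: [0.466, 0.885, -0.0, -0.0]
ft_force: [0.3, 0.2, -1.2]
finger_gap: 0.403
grip_force: 30.3
```

```bash
python3 st.py
python3 - <<'E'
from m import *
S={'top':snap('top')}; n=nests(S['top'],[588.2,-85.9,-.096,1.259]); print({k:v.round(1).tolist() for k,v in n.items()})
E
```

```text
t 21.15 j [-0.04  0.36 -0.29  0.92 -0.    0.93] p [580.1 -21.5  80.7] yang 0.601 F [ 0.3  0.2 -1.2] 0.4032160787692107 30.321480631828308
{'yellow': [647.0, -112.4], 'blue': [573.7, -0.5]}
```

Emit:
jog_arm(
  commands=[
    {"tx": 0.5,"ty": 0,"tz": -30,"turn": 0},
    {"tx": 0.5,"ty": 0,"tz": -55,"turn": 0},
    {"tx": 0.5,"ty": 0,"tz": -68,"turn": 0},
    {"tx": 0.5,"ty": 0,"tz": -73,"turn": 0},
    {"tx": 0.5,"ty": 0,"tz": -76,"turn": 0},
    {"tx": 0.5,"ty": 0,"tz": -76,"turn": 0},
  ],
)

```text
time: 21.95
eef_pos: [581.2, -21.6, 5.3]
eef_rot: [0.467, 0.884, 0.0, 0.0]
ft_force: [1.2, 0.1, -1.1]
finger_gap: 0.407
grip_force: 30.3
```

Emit:
jog_arm(
  commands=[
    {"tx": 0,"ty": 0,"tz": -1,"turn": 0},
    {"tx": 0,"ty": 0,"tz": -2,"turn": 0},
    {"tx": 0,"ty": 0,"tz": -2,"turn": 0},
  ],
)

```text
time: 22.32
eef_pos: [581.2, -21.6, 3.6]
eef_rot: [0.467, 0.884, 0.0, 0.0]
ft_force: [-1.5, -0.1, 5.3]
finger_gap: 0.404
grip_force: 30.8
```

Emit:
jog_arm(
  commands=[
    {"tx": 0,"ty": 0,"tz": 0,"turn": 0},
    {"tx": 0,"ty": 0,"tz": 0,"turn": 0},
    {"tx": 0,"ty": 0,"tz": 0,"turn": 0},
    {"tx": 0,"ty": 0,"tz": 40,"turn": 0},
    {"tx": 0,"ty": 0,"tz": 80,"turn": 0},
    {"tx": -37,"ty": 50,"tz": 140,"turn": 0.18},
    {"tx": -50,"ty": 110,"tz": 140,"turn": 0.36},
    {"tx": -60,"ty": 170,"tz": 140,"turn": 0.54},
    {"tx": -75,"ty": 230,"tz": 140,"turn": 0.72},
    {"tx": -90,"ty": 280,"tz": 140,"turn": 0.9},
    {"tx": -100,"ty": 330,"tz": 140,"turn": 1.08},
    {"tx": -113,"ty": 380,"tz": 140,"turn": 1.26},
  ],
  jaw=0.0,
)

```text
time: 23.82
eef_pos: [467.0, 360.4, 142.8]
eef_rot: [-0.146, 0.989, 0.0, 0.0]
ft_force: [0.8, -0.5, -0.0]
finger_gap: 0.999
grip_force: 0.0
```

```bash
python3 st.py
cat > chk.py <<'E'
from m import *
import sys
X0=[588.2,-85.9,-.096,1.259]
def chk(cols,S):
    n=[nests(S[k],X0) for k in S]; 
    for col in cols:
        d={'yellow':-90,'blue':30,'green':150}[col]; a=X0[2]+X0[3]+np.radians(d); g=np.array(X0[:2])+65*np.array([np.cos(a),np.sin(a)])
        p,c,k=fitcell(S,col,g,14,yaw0=a); print(col,'cell',p.round(3),c,k,'nest',g.round(1),round(a,3),'err',(p[:2]-g).round(1),round(p[2]-a,3))
E
python3 - <<'E'
from chk import *
S={c:snap(c) for c in('top','side')}
chk(['blue'],S)
for c in S: chk(['blue'],{c:S[c]})
for col,g in (('yellow',(564.5,282)),('green',(468,376))): print(col,fitcell(S,col,g,2))
E
```

```text
t 23.825 j [ 0.66  0.33 -0.18  1.06 -0.    0.36] p [467.  360.4 142.8] yang 1.865 F [ 0.8 -0.5 -0. ] 0.9992884333765281 0.0
blue cell [579.808 -19.349   1.69 ] 1046.3 ['top', 'side'] nest [580.7 -21.3] 1.687 err [-0.9  2. ] 0.003
blue cell [579.281 -19.382   1.666] 463.0 ['top'] nest [580.7 -21.3] 1.687 err [-1.4  2. ] -0.021
blue cell [582.568 -19.918   2.359] 354.5 ['side'] nest [580.7 -21.3] 1.687 err [1.9 1.4] 0.673
yellow (array([563.79597332, 281.34587474,  -1.31209784]), np.float64(769.0), ['top', 'side'])
green (array([ 4.69253302e+02,  3.75567832e+02, -3.63638161e-01]), np.float64(1226.4), ['top', 'side'])
```

Emit:
jog_arm(
  commands=[
    {"tx": 0,"ty": 15,"tz": 0,"turn": 0.18},
    {"tx": 0,"ty": 15,"tz": -15,"turn": 0.36},
    {"tx": 0,"ty": 15,"tz": -30,"turn": 0.54},
    {"tx": 0,"ty": 15,"tz": -45,"turn": 0.72},
    {"tx": 0,"ty": 15,"tz": -60,"turn": 0.9},
    {"tx": 0,"ty": 15,"tz": -80,"turn": 1.02},
    {"tx": 0,"ty": 15,"tz": -80,"turn": 1.02},
    {"tx": 0,"ty": 15,"tz": -80,"turn": 1.02},
  ],
)

```text
time: 24.92
eef_pos: [468.0, 373.2, 63.4]
eef_rot: [-0.607, 0.795, -0.0, 0.0]
ft_force: [0.1, -0.4, 0.4]
finger_gap: 0.996
grip_force: 0.0
```

```bash
python3 st.py
python3 - <<'E'
from m import *
S={'side':snap('side')}; print(fitcell(S,'green',(468,376),2,-.31),fitcell(S,'yellow',(564.4,282),2,-1.32))
E
```

```text
t 24.925 j [ 0.67  0.4  -0.26  0.9  -0.   -0.63] p [468.  373.2  63.4] yang 2.875 F [ 0.1 -0.4  0.4] 0.9964971126764094 0.0Traceback (most recent call last):
  File "<stdin>", line 2, in <module>
  File "m.py", line 58, in fitcell
    xy,_,ks=cell(S,col,xy,z); n=30; C={}
            ~~~~^^^^^^^^^^^^
  File "m.py", line 41, in cell
    r=least_squares(f,xy,diff_step=1e-3); xy=r.x
    return func(*args, **kwargs)
    vector_fun = VectorFunction(
        fun_wrapped,
    ...<6 lines>...
        workers=workers
    )
    self._update_fun()
    ~~~~~~~~~~~~~~~~^^
    self.f = self.fun_wrapped(xp_copy(self.x))
             ~~~~~~~~~~~~~~~~^^^^^^^^^^^^^^^^^
    return np.atleast_1d(self.fun(x))
                         ~~~~~~~~^^^
    return self.f(x, *self.args, **self.kwargs)
           ~~~~~~^^^^^^^^^^^^^^^^^^^^^^^^^^^^^^
  File "m.py", line 40, in <lambda>
    f=lambda p:np.concatenate([cen(proj(S[k],cyl+[p[0],p[1],z]))-v for k,v in hs.items()])
               ~~~~~~~~~~~~~~^^^^^^^^^^^^^^^^^^^^^^^^^^^^^^^^^^^^^^^^^^^^^^^^^^^^^^^^^^^^^
ValueError: need at least one array to concatenate
```

Emit:
jog_arm(
  commands=[
    {"tx": -0.5,"ty": 3,"tz": -20,"turn": 0.01},
    {"tx": -0.5,"ty": 3,"tz": -40,"turn": 0.01},
    {"tx": -0.5,"ty": 3,"tz": -58,"turn": 0.01},
    {"tx": -0.5,"ty": 3,"tz": -69,"turn": 0.01},
    {"tx": -0.5,"ty": 3,"tz": -71,"turn": 0.01},
    {"tx": -0.5,"ty": 3,"tz": -71,"turn": 0.01},
  ],
)

```text
time: 25.72
eef_pos: [467.5, 376.7, -7.9]
eef_rot: [-0.612, 0.791, 0.0, 0.0]
ft_force: [0.7, 0.1, -0.3]
finger_gap: 1.001
grip_force: 0.0
```

Emit:
jog_arm(
  commands=[
    {"tx": 0,"ty": 0,"tz": 0,"turn": 0},
    {"tx": 0,"ty": 0,"tz": 0,"turn": 0},
    {"tx": 0,"ty": 0,"tz": 0,"turn": 0},
    {"tx": 0,"ty": 0,"tz": 0,"turn": 0},
    {"tx": 0,"ty": 0,"tz": 0,"turn": 0},
  ],
  jaw=1.0,
  newtons=30,
)

```text
time: 26.35
eef_pos: [467.4, 376.7, -7.7]
eef_rot: [-0.612, 0.791, 0.0, 0.0]
ft_force: [-0.8, -1.3, 5.6]
finger_gap: 0.406
grip_force: 29.8
```

Emit:
jog_arm(
  commands=[
    {"tx": 0,"ty": 0,"tz": 40,"turn": 0},
    {"tx": 0,"ty": 0,"tz": 90,"turn": -0.17},
    {"tx": 7,"ty": -50,"tz": 90,"turn": -0.35},
    {"tx": 14,"ty": -100,"tz": 90,"turn": -0.53},
    {"tx": 21,"ty": -150,"tz": 90,"turn": -0.71},
    {"tx": 28,"ty": -200,"tz": 90,"turn": -0.89},
    {"tx": 35,"ty": -250,"tz": 90,"turn": -1.07},
    {"tx": 42,"ty": -300,"tz": 90,"turn": -1.25},
    {"tx": 49,"ty": -350,"tz": 90,"turn": -1.43},
    {"tx": 56,"ty": -400,"tz": 90,"turn": -1.61},
    {"tx": 63,"ty": -450,"tz": 90,"turn": -1.79},
    {"tx": 68.5,"ty": -501.5,"tz": 90,"turn": -1.97},
  ],
)

```text
time: 27.85
eef_pos: [535.6, -126.7, 81.5]
eef_rot: [0.323, 0.946, 0.0, -0.0]
ft_force: [0.9, 0.1, -1.7]
finger_gap: 0.404
grip_force: 30.4
```

Emit:
jog_arm(
  commands=[
    {"tx": 0,"ty": 0,"tz": 0,"turn": -0.17},
    {"tx": 0,"ty": 0,"tz": 0,"turn": -0.22},
    {"tx": 0,"ty": 0,"tz": -30,"turn": -0.22},
    {"tx": 0,"ty": 0,"tz": -55,"turn": -0.22},
    {"tx": 0,"ty": 0,"tz": -55,"turn": -0.22},
  ],
)

```text
time: 28.48
eef_pos: [533.3, -124.5, 24.7]
eef_rot: [0.423, 0.906, -0.0, -0.002]
ft_force: [-0.5, 0.4, -0.8]
finger_gap: 0.409
grip_force: 30.5
```

```bash
python3 st.py
```

```text
t 28.475 j [-0.23  0.36 -0.43  0.79  0.    0.64] p [ 533.3 -124.5   24.7] yang 0.698 F [-0.5  0.4 -0.8] 0.40860504765738026 30.466032028198242
```

Emit:
jog_arm(
  commands=[
    {"tx": 0,"ty": 0,"tz": -10,"turn": 0},
    {"tx": 0,"ty": 0,"tz": -17,"turn": 0},
    {"tx": 0,"ty": 0,"tz": -20,"turn": 0},
    {"tx": 0,"ty": 0,"tz": -20,"turn": 0},
  ],
)

```text
time: 28.98
eef_pos: [535.7, -125.0, 6.8]
eef_rot: [0.423, 0.906, -0.0, -0.0]
ft_force: [0.6, -0.6, -0.9]
finger_gap: 0.405
grip_force: 30.5
```

Emit:
jog_arm(
  commands=[
    {"tx": 0.5,"ty": 0.5,"tz": -2,"turn": 0},
    {"tx": 0.5,"ty": 0.5,"tz": -3,"turn": 0},
    {"tx": 0.5,"ty": 0.5,"tz": -3,"turn": 0},
  ],
)

```text
time: 29.35
eef_pos: [536.5, -124.6, 4.3]
eef_rot: [0.423, 0.906, 0.0, 0.0]
ft_force: [-0.9, 0.4, 4.5]
finger_gap: 0.404
grip_force: 30.9
```

Emit:
jog_arm(
  commands=[
    {"tx": 0,"ty": 0,"tz": 0,"turn": 0},
    {"tx": 0,"ty": 0,"tz": 0,"turn": 0},
    {"tx": 0,"ty": 0,"tz": 0,"turn": 0},
    {"tx": 0,"ty": 0,"tz": 50,"turn": 0},
    {"tx": 0,"ty": 0,"tz": 110,"turn": 0},
    {"tx": 0,"ty": 50,"tz": 150,"turn": 0.18},
    {"tx": 0,"ty": 110,"tz": 150,"turn": 0.36},
    {"tx": 0,"ty": 170,"tz": 150,"turn": 0.56},
    {"tx": -10,"ty": 230,"tz": 150,"turn": 0.56},
    {"tx": -20,"ty": 270,"tz": 150,"turn": 0.56},
    {"tx": -20,"ty": 270,"tz": 150,"turn": 0.56},
  ],
  jaw=0.0,
)

```text
time: 30.72
eef_pos: [515.4, 148.0, 153.7]
eef_rot: [0.154, 0.988, 0.0, -0.0]
ft_force: [0.2, 0.1, 0.3]
finger_gap: 0.999
grip_force: 0.0
```

```bash
python3 st.py
python3 - <<'E'
from chk import *
S={c:snap(c) for c in('top','side')}
for c in S: chk(['blue','green'],{c:S[c]})
for k in (['top','side'],['top'],['side']):
  try: print(fitcell({q:S[q] for q in k},'yellow',(564.5,282),2))
  except Exception as e: print(e)
f=lambda s,u:cv2.resize(s['frame'][u[1]-38:u[1]+37,u[0]-50:u[0]+50],(400,300),interpolation=cv2.INTER_CUBIC)
a=np.array([588,-86,14]); A=[f(S[c],proj(S[c],a)[0].round().astype(int)) for c in S]; b=np.array([564,282,14]); B=[f(S[c],proj(S[c],b)[0].round().astype(int)) for c in S]
cv2.imwrite('pics/p2.png',np.vstack([np.hstack(A),np.hstack(B)])[:,:,::-1])
E
```

```text
t 30.725 j [ 0.28  0.22 -0.29  1.05  0.    0.59] p [515.4 148.  153.7] yang 1.262 F [0.2 0.1 0.3] 0.9990786814235727 0.0
blue cell [579.29  -19.344   1.686] 553.8 ['top'] nest [580.7 -21.3] 1.687 err [-1.4  2. ] -0.001
green cell [ 534.808 -123.389    3.78 ] 381.3 ['top'] nest [ 536.  -124.7] 3.781 err [-1.2  1.3] -0.001
blue cell [579.515 -15.839   2.513] 400.3 ['side'] nest [580.7 -21.3] 1.687 err [-1.2  5.5] 0.826
green cell [ 537.782 -124.705    4.488] 289.8 ['side'] nest [ 536.  -124.7] 3.781 err [ 1.7 -0. ] 0.707
(array([571.05541248, 240.58886036,  -1.33683085]), np.float64(45.1), ['side'])
need at least one array to concatenate
(array([571.05541248, 240.58886036,  -1.33683085]), np.float64(45.1), ['side'])
```

View pics/p2.png

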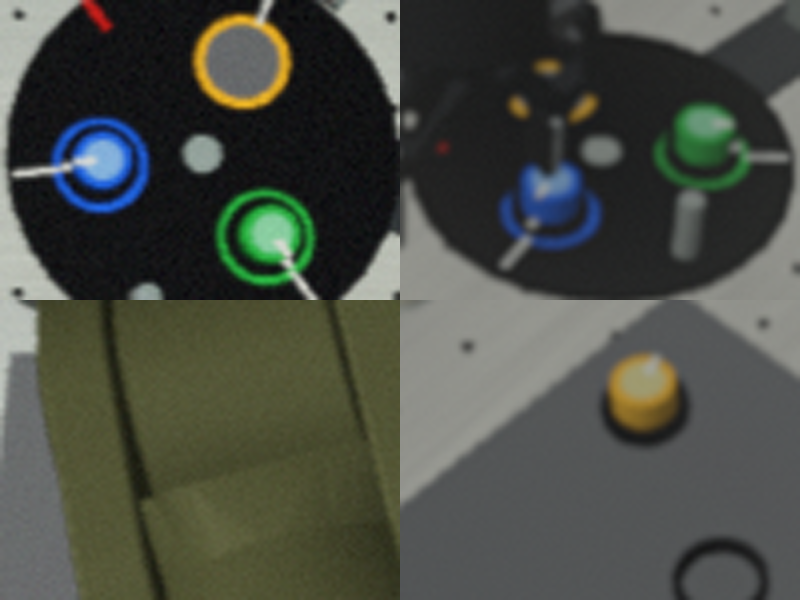

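Blue and green sit centred in their rims with marks on their lines. The yellow cell has been knocked about 4 cm, so I clear the view and measure it again.

Emit:
jog_arm(
  commands=[
    {"tx": 0,"ty": -50,"tz": 0,"turn": 0},
    {"tx": 0,"ty": -110,"tz": 0,"turn": 0},
    {"tx": 0,"ty": -110,"tz": 0,"turn": 0},
  ],
)

```text
time: 31.2
eef_pos: [516.0, 30.7, 153.8]
eef_rot: [0.159, 0.987, -0.001, 0.0]
ft_force: [-1.1, 0.6, 1.1]
finger_gap: 1.0
grip_force: 0.0
```

```bash
python3 st.py
python3 - <<'E'
from m import *
S={c:snap(c) for c in('top','side')}
print(fitcell(S,'yellow',(571,240),2),fitcell({'top':S['top']},'yellow',(571,240),2))
E
```

```text
t 31.2 j [ 0.06  0.19 -0.34  1.05 -0.    0.38] p [516.   30.7 153.8] yang 1.25 F [-1.1  0.6  1.1] 1.0004146307588262 0.0
(array([568.15575106, 241.7163257 ,  -1.32800728]), np.float64(218.4), ['top', 'side']) (array([567.46907557, 241.33431684,  -1.29213202]), np.float64(40.4), ['top'])
```

Emit:
jog_arm(
  commands=[
    {"tx": 13,"ty": 52,"tz": 0,"turn": 0},
    {"tx": 26,"ty": 104,"tz": 0,"turn": 0},
    {"tx": 39,"ty": 156,"tz": -30,"turn": 0},
    {"tx": 52,"ty": 206,"tz": -70,"turn": 0},
    {"tx": 52,"ty": 206,"tz": -95,"turn": 0},
    {"tx": 52,"ty": 206,"tz": -95,"turn": 0},
    {"tx": 52,"ty": 206,"tz": -95,"turn": 0},
  ],
)

```text
time: 32.17
eef_pos: [568.5, 241.8, 59.8]
eef_rot: [0.156, 0.988, 0.0, 0.0]
ft_force: [0.2, -0.3, 0.2]
finger_gap: 0.998
grip_force: 0.0
```

```bash
python3 st.py
```

```text
t 32.175 j [ 0.4   0.44 -0.22  0.91  0.    0.71] p [568.5 241.8  59.8] yang 1.258 F [ 0.2 -0.3  0.2] 0.9979064433596603 0.0
```

Emit:
jog_arm(
  commands=[
    {"tx": 0,"ty": 0,"tz": -25,"turn": 0},
    {"tx": 0,"ty": 0,"tz": -50,"turn": 0},
    {"tx": 0,"ty": 0,"tz": -63,"turn": 0},
    {"tx": 0,"ty": 0,"tz": -67,"turn": 0},
    {"tx": 0,"ty": 0,"tz": -67,"turn": 0},
  ],
)

```text
time: 32.8
eef_pos: [568.8, 241.5, -7.3]
eef_rot: [0.156, 0.988, 0.0, 0.0]
ft_force: [-0.3, 0.4, 0.8]
finger_gap: 1.003
grip_force: 0.0
```

Emit:
jog_arm(
  commands=[
    {"tx": 0,"ty": 0,"tz": 0,"turn": 0},
    {"tx": 0,"ty": 0,"tz": 0,"turn": 0},
    {"tx": 0,"ty": 0,"tz": 0,"turn": 0},
    {"tx": 0,"ty": 0,"tz": 0,"turn": 0},
    {"tx": 0,"ty": 0,"tz": 0,"turn": 0},
  ],
  jaw=1.0,
  newtons=30,
)

```text
time: 33.42
eef_pos: [568.6, 241.7, -7.6]
eef_rot: [0.156, 0.988, 0.0, 0.0]
ft_force: [-1.2, 0.5, 6.1]
finger_gap: 0.408
grip_force: 29.9
```

```bash
python3 st.py
```

```text
t 33.425 j [ 0.4   0.51 -0.28  0.78  0.    0.71] p [568.6 241.7  -7.6] yang 1.258 F [-1.2  0.5  6.1] 0.4075828973201767 29.86227571964264
```

Emit:
jog_arm(
  commands=[
    {"tx": 0,"ty": 0,"tz": 40,"turn": 0},
    {"tx": 0,"ty": 0,"tz": 90,"turn": 0},
    {"tx": 10,"ty": -50,"tz": 90,"turn": 0.15},
    {"tx": 22,"ty": -100,"tz": 90,"turn": 0.3},
    {"tx": 34,"ty": -150,"tz": 90,"turn": 0.45},
    {"tx": 46,"ty": -200,"tz": 90,"turn": 0.6},
    {"tx": 58,"ty": -250,"tz": 90,"turn": 0.75},
    {"tx": 70,"ty": -300,"tz": 90,"turn": 0.9},
    {"tx": 80,"ty": -354,"tz": 90,"turn": 0.917},
    {"tx": 80,"ty": -354,"tz": 60,"turn": 0.917},
    {"tx": 80,"ty": -354,"tz": 30,"turn": 0.917},
    {"tx": 80,"ty": -354,"tz": 30,"turn": 0.917},
  ],
)

```text
time: 34.92
eef_pos: [645.2, -112.3, 18.7]
eef_rot: [-0.297, 0.955, 0.001, -0.003]
ft_force: [-1.1, -0.0, -0.4]
finger_gap: 0.406
grip_force: 30.3
```

Emit:
jog_arm(
  commands=[
    {"tx": 0,"ty": 0,"tz": -10,"turn": 0},
    {"tx": 0,"ty": 0,"tz": -15,"turn": 0},
    {"tx": 0,"ty": 0,"tz": -15,"turn": 0},
    {"tx": 0,"ty": 0,"tz": -15,"turn": 0},
  ],
)

```text
time: 35.42
eef_pos: [648.6, -112.5, 7.4]
eef_rot: [-0.298, 0.955, -0.0, 0.0]
ft_force: [0.1, 0.2, -0.9]
finger_gap: 0.403
grip_force: 30.3
```

```bash
python3 st.py
```

```text
t 35.425 j [-0.17  0.56 -0.16  0.85 -0.   -0.78] p [ 648.6 -112.5    7.4] yang 2.175 F [ 0.1  0.2 -0.9] 0.4034930136306471 30.296655893325806
```

Emit:
jog_arm(
  commands=[
    {"tx": 0,"ty": 0,"tz": -2,"turn": 0},
    {"tx": 0,"ty": 0,"tz": -3.2,"turn": 0},
    {"tx": 0,"ty": 0,"tz": -3.2,"turn": 0},
  ],
)

```text
time: 35.8
eef_pos: [648.4, -112.6, 4.4]
eef_rot: [-0.298, 0.955, -0.0, 0.0]
ft_force: [-0.6, 0.2, 4.7]
finger_gap: 0.408
grip_force: 30.8
```

Emit:
jog_arm(
  commands=[
    {"tx": 0,"ty": 0,"tz": 0,"turn": 0},
    {"tx": 0,"ty": 0,"tz": 0,"turn": 0},
    {"tx": 0,"ty": 0,"tz": 0,"turn": 0},
    {"tx": 0,"ty": 0,"tz": 50,"turn": 0},
    {"tx": 0,"ty": 0,"tz": 110,"turn": 0},
    {"tx": -30,"ty": 40,"tz": 150,"turn": 0},
    {"tx": -60,"ty": 80,"tz": 150,"turn": 0},
    {"tx": -90,"ty": 120,"tz": 150,"turn": 0},
    {"tx": -120,"ty": 170,"tz": 150,"turn": 0},
    {"tx": -140,"ty": 220,"tz": 150,"turn": 0},
    {"tx": -150,"ty": 270,"tz": 150,"turn": 0},
    {"tx": -150,"ty": 270,"tz": 150,"turn": 0},
  ],
  jaw=0.0,
)

```text
time: 37.3
eef_pos: [497.4, 160.4, 153.8]
eef_rot: [-0.3, 0.954, 0.0, 0.0]
ft_force: [-0.2, -1.0, 0.2]
finger_gap: 0.997
grip_force: 0.0
```

```bash
python3 st.py
python3 - <<'E'
from chk import *
S={c:snap(c) for c in('top','side')}
chk(['yellow','blue','green'],{'top':S['top']})
for c in S: print(c,[lm(S[c],c,'crank',44)])
for q in(44,59): print(proj(S['top'],[496.4,-46.2,q]),proj(S['side'],[496.4,-46.2,q]))
f=lambda s,u:cv2.resize(s['frame'][u[1]-44:u[1]+56,u[0]-50:u[0]+50],(400,400),interpolation=cv2.INTER_CUBIC)
a=np.array([588,-86,14]); A=[f(S[c],proj(S[c],a)[0].round().astype(int)) for c in S]; print([proj(S[c],a)[0].round() for c in S])
cv2.imwrite('pics/p3.png',np.hstack(A)[:,:,::-1])
E
```

```text
t 37.3 j [ 0.31  0.2  -0.33  1.05  0.   -0.3 ] p [497.4 160.4 153.8] yang 2.18 F [-0.2 -1.   0.2] 0.9971311626482645 0.0
yellow cell [ 6.49288e+02 -1.12500e+02 -3.47000e-01] 655.6 ['top'] nest [ 647.9 -111.7] -0.408 err [ 1.4 -0.8] 0.061
blue cell [579.29  -19.376   1.667] 539.1 ['top'] nest [580.7 -21.3] 1.687 err [-1.4  2. ] -0.02
green cell [ 534.753 -123.354    3.782] 327.2 ['top'] nest [ 536.  -124.7] 3.781 err [-1.3  1.3] 0.001
top [[(0.61, [342.2, 246.5], [493.5, -50.9])]]
side [[(0.81, [344.6, 204.2], [501.4, -41.3])]]
[[340.26101977 245.27297547]] [[347.46160347 204.00164939]]
[[340.95459794 245.03651084]] [[348.02492559 199.5081333 ]]
[array([354., 210.]), array([325., 188.])]
```

View pics/p3.png

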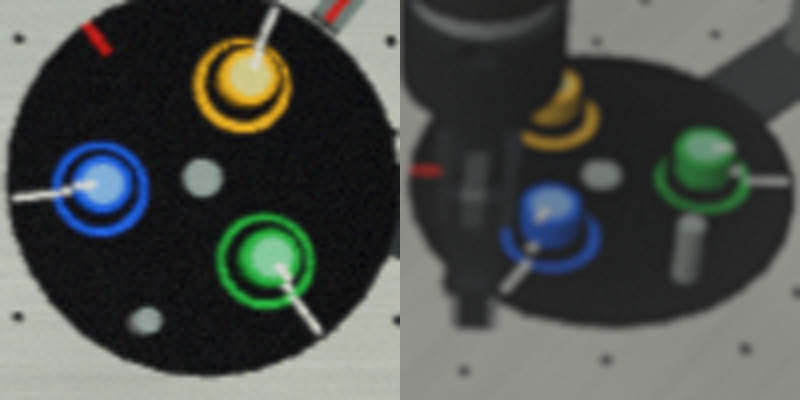

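Yellow is in its nest too, with its mark on the line (crop 247,70 to 275,10). The crank pin is at crop (146,320), which matches the model position (496,-46). I go to the pin.

Emit:
jog_arm(
  commands=[
    {"tx": 0,"ty": -50,"tz": 0,"turn": 0.18},
    {"tx": -1,"ty": -100,"tz": 0,"turn": 0.36},
    {"tx": -1,"ty": -155,"tz": -10,"turn": 0.55},
    {"tx": -1,"ty": -206,"tz": -40,"turn": 0.55},
    {"tx": -1,"ty": -206,"tz": -54,"turn": 0.55},
    {"tx": -1,"ty": -206,"tz": -54,"turn": 0.55},
    {"tx": -1,"ty": -206,"tz": -54,"turn": 0.55},
  ],
)

```text
time: 38.38
eef_pos: [497.7, -48.0, 100.2]
eef_rot: [-0.546, 0.838, -0.0, 0.0]
ft_force: [0.0, 0.5, 0.3]
finger_gap: 1.004
grip_force: 0.0
```

```bash
python3 st.py
```

```text
t 38.375 j [-0.1   0.2  -0.45  0.92  0.   -1.25] p [497.7 -48.  100.2] yang 2.726 F [0.  0.5 0.3] 1.0042789630921032 0.0
```

Emit:
jog_arm(
  commands=[
    {"tx": -1,"ty": 1.5,"tz": -30,"turn": 0.01},
    {"tx": -1,"ty": 1.5,"tz": -60,"turn": 0.01},
    {"tx": -1,"ty": 1.5,"tz": -80,"turn": 0.01},
    {"tx": -1,"ty": 1.5,"tz": -87,"turn": 0.01},
    {"tx": -1,"ty": 1.5,"tz": -87,"turn": 0.01},
  ],
)

```text
time: 39.0
eef_pos: [496.7, -46.4, 13.1]
eef_rot: [-0.55, 0.835, -0.0, 0.0]
ft_force: [0.6, -0.2, 0.3]
finger_gap: 0.997
grip_force: 0.0
```

Emit:
jog_arm(
  commands=[
    {"tx": 0,"ty": 0,"tz": 0,"turn": 0},
    {"tx": 0,"ty": 0,"tz": 0,"turn": 0},
    {"tx": 0,"ty": 0,"tz": 0,"turn": 0},
    {"tx": 0,"ty": 0,"tz": 0,"turn": 0},
    {"tx": 0,"ty": 0,"tz": 0,"turn": 0},
    {"tx": 0,"ty": 0,"tz": 0,"turn": 0},
  ],
  jaw=1.0,
  newtons=40,
)

```text
time: 39.75
eef_pos: [495.8, -46.9, 13.0]
eef_rot: [-0.55, 0.835, 0.0, -0.0]
ft_force: [-2.6, 1.1, 5.7]
finger_gap: 0.172
grip_force: 39.0
```

```bash
python3 st.py
python3 - <<'E'
import numpy as np
c=np.array([588.2,-85.9]);p=[496.4,-46.2]
for i in range(1,13):
    a=2.734-1.259*i/12; print(i,(c+100*np.array([np.cos(a),np.sin(a)])-p).round(1),round(-1.259*i/12,3))
E
```

```text
t 39.75 j [-0.09  0.3  -0.56  0.72  0.   -1.26] p [495.8 -46.9  13. ] yang 2.735 F [-2.6  1.1  5.7] 0.1722149266891983 39.04657423496246
1 [4.6 9.3] -0.105
2 [10.3 18.2] -0.21
3 [16.8 26.4] -0.315
4 [24.1 33.9] -0.42
5 [32.2 40.6] -0.525
6 [40.9 46.4] -0.629
7 [50.2 51.2] -0.734
8 [60.  55.1] -0.839
9 [70.1 57.9] -0.944
10 [80.4 59.7] -1.049
11 [90.9 60.3] -1.154
12 [101.4  59.8] -1.259
```

Emit:
jog_arm(
  commands=[
    {"tx": 2.2,"ty": 4.7,"tz": 0,"turn": -0.052},
    {"tx": 4.6,"ty": 9.3,"tz": 0,"turn": -0.105},
    {"tx": 7.4,"ty": 13.8,"tz": 0,"turn": -0.157},
    {"tx": 10.3,"ty": 18.2,"tz": 0,"turn": -0.21},
    {"tx": 13.5,"ty": 22.4,"tz": 0,"turn": -0.262},
    {"tx": 16.8,"ty": 26.4,"tz": 0,"turn": -0.315},
    {"tx": 20.4,"ty": 30.3,"tz": 0,"turn": -0.367},
    {"tx": 24.1,"ty": 33.9,"tz": 0,"turn": -0.42},
    {"tx": 28.1,"ty": 37.4,"tz": 0,"turn": -0.472},
    {"tx": 32.2,"ty": 40.6,"tz": 0,"turn": -0.525},
    {"tx": 36.5,"ty": 43.6,"tz": 0,"turn": -0.577},
    {"tx": 40.9,"ty": 46.4,"tz": 0,"turn": -0.629},
  ],
)

```text
time: 41.25
eef_pos: [536.5, -0.3, 13.0]
eef_rot: [-0.264, 0.965, 0.0, -0.0]
ft_force: [-2.9, 1.3, 5.4]
finger_gap: 0.172
grip_force: 39.2
```

Emit:
jog_arm(
  commands=[
    {"tx": 4.6,"ty": 2.5,"tz": 0,"turn": -0.052},
    {"tx": 9.3,"ty": 4.8,"tz": 0,"turn": -0.105},
    {"tx": 14.2,"ty": 6.9,"tz": 0,"turn": -0.157},
    {"tx": 19.1,"ty": 8.7,"tz": 0,"turn": -0.21},
    {"tx": 24.1,"ty": 10.2,"tz": 0,"turn": -0.262},
    {"tx": 29.2,"ty": 11.5,"tz": 0,"turn": -0.315},
    {"tx": 34.3,"ty": 12.5,"tz": 0,"turn": -0.367},
    {"tx": 39.5,"ty": 13.3,"tz": 0,"turn": -0.42},
    {"tx": 44.7,"ty": 13.7,"tz": 0,"turn": -0.472},
    {"tx": 50,"ty": 13.9,"tz": 0,"turn": -0.525},
    {"tx": 55.3,"ty": 13.8,"tz": 0,"turn": -0.577},
    {"tx": 60.5,"ty": 13.4,"tz": 0,"turn": -0.63},
  ],
)

```text
time: 42.75
eef_pos: [597.3, 13.5, 13.0]
eef_rot: [0.048, 0.999, 0.001, -0.0]
ft_force: [-1.9, 1.4, 4.7]
finger_gap: 0.168
grip_force: 39.1
```

```bash
python3 st.py
cat > ang.py <<'E'
from chk import *
def reds(s):
    hsv=cv2.cvtColor(s['frame'],cv2.COLOR_RGB2HSV); m=(cv2.inRange(hsv,(0,120,60),(6,255,255))|cv2.inRange(hsv,(174,120,60),(180,255,255)))
    n,l,st,ce=cv2.connectedComponentsWithStats(m); u=proj(s,[700,-155,14])[0]; 
    return [(st[i].tolist(),ce[i].round(1).tolist(),at(s,ce[i],14)[:2]) for i in range(1,n) if st[i,4]>5 and np.hypot(*(ce[i]-u))<25]
def report(S):
    for c in S:
        n=nests(S[c],[588.2,-85.9,-.096,0.]); print(c,{k:v.round(1).tolist() for k,v in n.items()},axis(n,[588.2,-85.9,-.096,0.]))
        ax=axis(n,[588.2,-85.9,-.096,0.])[0]
        for st,ce,p in reds(S[c]): print(' red',st,ce,p.round(1),'ang',round(np.arctan2(p[1]-ax[1],p[0]-ax[0]),3),'r',np.hypot(*(p-ax[:2])).round(1))
E
python3 - <<'E'
from ang import *
S={c:snap(c) for c in('top','side')}; report(S)
f=lambda s,u:cv2.resize(s['frame'][u[1]-50:u[1]+50,u[0]-50:u[0]+50],(400,400),interpolation=cv2.INTER_CUBIC)
A=[f(S[c],proj(S[c],[620,-110,14])[0].round().astype(int)) for c in S]
cv2.imwrite('pics/p4.png',np.hstack(A)[:,:,::-1])
E
```

```text
t 42.75 j [ 0.02  0.45 -0.32  0.8   0.    0.12] p [597.3  13.5  13. ] yang 1.475 F [-1.9  1.4  4.7] 0.16822764451427424 39.1108900308609
top {'yellow': [581.4, -142.9]} (array([ 5.88449212e+02, -7.82574878e+01, -1.08055255e-01]), array([0., 0.]))
 red [385, 157, 12, 15, 46] [390.8, 163.8] [ 707.  -180.1] ang -0.71 r 156.3
 red [377, 171, 7, 9, 34] [379.7, 174.9] [ 678.  -151.4] ang -0.685 r 115.7
side {'yellow': [586.8, -157.5], 'blue': [623.2, -66.0], 'green': [541.3, -53.0]} (array([ 5.83795426e+02, -9.21714094e+01, -3.98348435e-02]), array([ -5.6,   0.4,  18.1,   4.1, -12.5,  -4.4]))
```

View pics/p4.png

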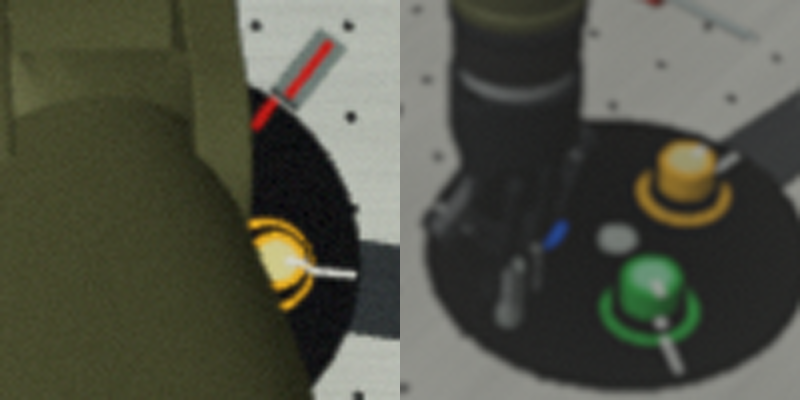

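The red mark and pointer nearly line up in the top crop (266,114 against the pointer line), about 0.04 rad short. I turn a little more, release and look with a clear view.

Emit:
jog_arm(
  commands=[
    {"tx": 2,"ty": 0,"tz": 0,"turn": -0.02},
    {"tx": 4,"ty": -0.4,"tz": 0,"turn": -0.04},
    {"tx": 4,"ty": -0.4,"tz": 0,"turn": -0.04},
    {"tx": 4,"ty": -0.4,"tz": 0,"turn": -0.04},
  ],
)

```text
time: 43.35
eef_pos: [601.7, 13.0, 13.0]
eef_rot: [0.067, 0.998, 0.001, 0.0]
ft_force: [-0.9, 3.7, 5.3]
finger_gap: 0.171
grip_force: 39.6
```

Emit:
jog_arm(
  commands=[
    {"tx": 0,"ty": 0,"tz": 0,"turn": 0},
    {"tx": 0,"ty": 0,"tz": 0,"turn": 0},
    {"tx": 0,"ty": 0,"tz": 0,"turn": 0},
    {"tx": 0,"ty": 0,"tz": 50,"turn": 0},
    {"tx": 0,"ty": 0,"tz": 100,"turn": 0},
    {"tx": -20,"ty": 50,"tz": 140,"turn": 0},
    {"tx": -60,"ty": 90,"tz": 140,"turn": 0},
    {"tx": -90,"ty": 140,"tz": 140,"turn": 0},
    {"tx": -110,"ty": 190,"tz": 140,"turn": 0},
    {"tx": -110,"ty": 190,"tz": 140,"turn": 0},
  ],
  jaw=0.4,
)

```text
time: 44.6
eef_pos: [490.2, 205.1, 152.7]
eef_rot: [0.065, 0.998, 0.0, -0.0]
ft_force: [-0.3, -0.2, -0.2]
finger_gap: 0.598
grip_force: 0.0
```

```bash
python3 st.py
python3 - <<'E'
from ang import *
S={c:snap(c) for c in('top','side')}; 
for c,ax in (('top',(586.6,-85.4)),('side',(589.9,-86.4))):
    s=S[c]; n=nests(s,[*ax,-.138,0.]); print(c,{k:v.round(1).tolist() for k,v in n.items()},axis(n,[*ax,-.138,0.]))
    for st,ce,p in reds(s):
        p=p-np.array(ax); print(' red',st,ce,'ang',round(np.arctan2(p[1],p[0]),4),'r',np.hypot(*p).round(1))
import chk
for q in ('top','side'):
  chk.X0=[*{'top':(586.6,-85.4),'side':(589.9,-86.4)}[q],-.138,0.]; chk.chk(['yellow','blue','green'],{q:S[q]})
f=lambda s,u:cv2.resize(s['frame'][u[1]-50:u[1]+50,u[0]-50:u[0]+50],(400,400),interpolation=cv2.INTER_CUBIC)
A=[f(S[c],proj(S[c],[600,-95,14])[0].round().astype(int)) for c in S]
cv2.imwrite('pics/p5.png',np.hstack(A)[:,:,::-1])
E
```

```text
t 44.6 j [ 0.4   0.22 -0.31  1.05  0.    0.53] p [490.2 205.1 152.7] yang 1.441 F [-0.3 -0.2 -0.2] 0.598279547461736 0.0
top {'yellow': [577.2, -149.5], 'blue': [646.9, -61.3], 'green': [535.7, -45.0]} (array([ 5.86586522e+02, -8.52821082e+01, -1.45485766e-01]), array([-0. , -0.1,  0.1,  0.1, -0.1,  0.1]))
 red [385, 157, 12, 15, 46] [390.8, 163.8] ang -0.6664 r 153.2
 red [377, 172, 8, 9, 36] [380.8, 176.3] ang -0.6647 r 111.5
side {'yellow': [584.0, -156.7], 'green': [542.1, -51.2]} (array([ 5.93261862e+02, -9.19625206e+01, -1.44987185e-01]), array([-0.2,  0.4,  0.2, -0.4]))
 red [308, 147, 5, 10, 18] [309.8, 151.5] ang -0.6679 r 152.1
 red [311, 158, 6, 6, 25] [313.8, 160.6] ang -0.6712 r 111.5
yellow cell [ 578.125 -152.362   -1.811] 764.7 ['top'] nest [ 577.7 -149.8] -1.709 err [ 0.5 -2.6] -0.102
blue cell [ 6.48811e+02 -6.15940e+01  4.48000e-01] 582.5 ['top'] nest [646.8 -61. ] 0.386 err [ 2.  -0.6] 0.062
green cell [536.639 -44.896   2.497] 341.7 ['top'] nest [535.3 -45.5] 2.48 err [1.3 0.6] 0.017
yellow cell [ 580.765 -152.619   -1.693] 416.1 ['side'] nest [ 581.  -150.8] -1.709 err [-0.2 -1.8] 0.016
blue cell [ 6.11527e+02 -1.85010e+01  1.39000e-01] 33.8 ['side'] nest [650.1 -62. ] 0.386 err [-38.6  43.5] -0.247
green cell [540.33  -46.431   2.507] 242.5 ['side'] nest [538.6 -46.5] 2.48 err [1.7 0. ] 0.027
```

View pics/p5.png

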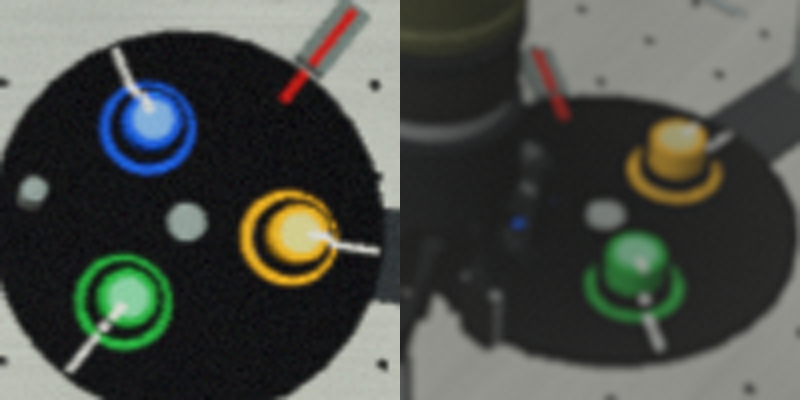

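Turret mark and pointer agree to within 0.003 rad in both views, and all three cells are centred with their marks on their lines. This gives a stage yaw of -0.145. Now I lower the arm, gripping deeper on the rod.

Emit:
jog_arm(
  commands=[
    {"tx": 0,"ty": 0,"tz": 60,"turn": 0},
    {"tx": 0,"ty": -40,"tz": 100,"turn": -0.015},
    {"tx": 2,"ty": -100,"tz": 118,"turn": -0.015},
    {"tx": 4,"ty": -160,"tz": 118,"turn": -0.015},
    {"tx": 6,"ty": -220,"tz": 118,"turn": -0.015},
    {"tx": 8,"ty": -280,"tz": 118,"turn": -0.015},
    {"tx": 10,"ty": -340,"tz": 118,"turn": -0.015},
    {"tx": 12,"ty": -400,"tz": 118,"turn": -0.015},
    {"tx": 14,"ty": -460,"tz": 118,"turn": -0.015},
    {"tx": 16,"ty": -515,"tz": 118,"turn": -0.015},
    {"tx": 17,"ty": -535,"tz": 118,"turn": -0.015},
    {"tx": 17,"ty": -535,"tz": 118,"turn": -0.015},
  ],
  jaw=0.2,
)

```text
time: 46.2
eef_pos: [507.6, -334.6, 269.9]
eef_rot: [0.077, 0.997, 0.0, -0.0]
ft_force: [-0.1, 0.4, -0.3]
finger_gap: 0.801
grip_force: 0.0
```

```bash
python3 st.py
python3 - <<'E'
import numpy as np
c=np.array([-.1445*-1,.9895])
for th in np.r_[1.9:0:-.1,0.]: 
    d=120*(np.cos(th)-np.cos(1.9)); print(round(th,2),(d*c).round(1),round(120*(np.sin(th)-np.sin(1.9)),1),end='; ')
E
```

```text
t 46.2 j [-0.58  0.32  0.09  1.35  0.   -0.43] p [ 507.6 -334.6  269.9] yang 1.417 F [-0.1  0.4 -0.3] 0.8007351510066634 0.0
1.9 [0. 0.] 0.0; 1.8 [ 1.7 11.4] 3.3; 1.7 [ 3.4 23.1] 5.4; 1.6 [ 5.1 34.9] 6.4; 1.5 [ 6.8 46.8] 6.1; 1.4 [ 8.6 58.6] 4.7; 1.3 [10.2 70.2] 2.1; 1.2 [11.9 81.4] -1.7; 1.1 [13.5 92.2] -6.6; 1.0 [ 15.  102.5] -12.6; 0.9 [ 16.4 112.2] -19.6; 0.8 [ 17.7 121.1] -27.5; 0.7 [ 18.9 129.2] -36.2; 0.6 [ 19.9 136.4] -45.8; 0.5 [ 20.8 142.6] -56.0; 0.4 [ 21.6 147.8] -66.8; 0.3 [ 22.2 151.8] -78.1; 0.2 [ 22.6 154.8] -89.7; 0.1 [ 22.9 156.5] -101.6; 0.0 [ 22.9 157.1] -113.6;
```

Emit:
jog_arm(
  commands=[
    {"tx": 0,"ty": 0,"tz": -40,"turn": 0},
    {"tx": 0,"ty": 0,"tz": -80,"turn": 0},
    {"tx": 0,"ty": 0,"tz": -100,"turn": 0},
    {"tx": 0,"ty": 0,"tz": -109,"turn": 0},
    {"tx": 0,"ty": 0,"tz": -109,"turn": 0},
  ],
)

```text
time: 46.82
eef_pos: [508.5, -331.9, 161.8]
eef_rot: [0.074, 0.997, 0.0, -0.0]
ft_force: [-0.1, -0.1, 0.3]
finger_gap: 0.803
grip_force: 0.0
```

Emit:
jog_arm(
  commands=[
    {"tx": 0,"ty": 0,"tz": 0,"turn": 0},
    {"tx": 0,"ty": 0,"tz": 0,"turn": 0},
    {"tx": 0,"ty": 0,"tz": 0,"turn": 0},
    {"tx": 0,"ty": 0,"tz": 0,"turn": 0},
    {"tx": 0,"ty": 0,"tz": 0,"turn": 0},
    {"tx": 0,"ty": 0,"tz": 0,"turn": 0},
  ],
  jaw=1.0,
  newtons=40,
)

```text
time: 47.58
eef_pos: [509.2, -331.2, 162.4]
eef_rot: [0.074, 0.997, 0.001, 0.001]
ft_force: [-0.0, 5.8, 4.7]
finger_gap: 0.12
grip_force: 39.2
```

Emit:
jog_arm(
  commands=[
    {"tx": 1.7,"ty": 12.4,"tz": 3.3,"turn": 0},
    {"tx": 3.4,"ty": 24,"tz": 5.4,"turn": 0},
    {"tx": 5.1,"ty": 36,"tz": 6.4,"turn": 0},
    {"tx": 6.8,"ty": 48,"tz": 6.1,"turn": 0},
    {"tx": 8.6,"ty": 60,"tz": 4.7,"turn": 0},
    {"tx": 10.2,"ty": 71,"tz": 2.1,"turn": 0},
    {"tx": 11.9,"ty": 82.5,"tz": -1.7,"turn": 0},
    {"tx": 13.5,"ty": 93,"tz": -6.6,"turn": 0},
    {"tx": 15,"ty": 103.5,"tz": -12.6,"turn": 0},
    {"tx": 16.4,"ty": 113,"tz": -19.6,"turn": 0},
    {"tx": 17.7,"ty": 122,"tz": -27.5,"turn": 0},
    {"tx": 18.9,"ty": 130,"tz": -36.2,"turn": 0},
  ],
)

```text
time: 49.08
eef_pos: [527.4, -202.1, 124.6]
eef_rot: [0.075, 0.997, -0.0, -0.0]
ft_force: [2.2, -4.3, 0.5]
finger_gap: 0.116
grip_force: 42.5
```

Emit:
jog_arm(
  commands=[
    {"tx": 1,"ty": 6.5,"tz": -9.6,"turn": 0},
    {"tx": 1.9,"ty": 12.5,"tz": -19.8,"turn": 0},
    {"tx": 2.7,"ty": 17.6,"tz": -30.6,"turn": 0},
    {"tx": 3.3,"ty": 21.6,"tz": -41.9,"turn": 0},
    {"tx": 3.7,"ty": 24.6,"tz": -53.5,"turn": 0},
    {"tx": 4,"ty": 26.3,"tz": -65.4,"turn": 0},
    {"tx": 4,"ty": 27,"tz": -74,"turn": 0},
    {"tx": 4,"ty": 27,"tz": -78,"turn": 0},
    {"tx": 4,"ty": 27,"tz": -79,"turn": 0},
    {"tx": 4,"ty": 27,"tz": -79,"turn": 0},
  ],
)

```text
time: 50.32
eef_pos: [531.5, -174.0, 45.3]
eef_rot: [0.074, 0.997, 0.002, -0.0]
ft_force: [3.6, 5.1, -1.4]
finger_gap: 0.119
grip_force: 46.8
```

Emit:
jog_arm(
  commands=[
    {"tx": 0,"ty": 0,"tz": -3,"turn": 0},
    {"tx": 0,"ty": 0,"tz": -5,"turn": 0},
    {"tx": 0,"ty": 0,"tz": -5,"turn": 0},
  ],
)

```text
time: 50.7
eef_pos: [531.7, -174.0, 42.5]
eef_rot: [0.074, 0.997, 0.002, 0.0]
ft_force: [-2.8, 8.4, 18.4]
finger_gap: 0.123
grip_force: 48.6
```

The lower stop is reached, with an 18 N reaction. I release and clear out.

Emit:
jog_arm(
  commands=[
    {"tx": 0,"ty": 0,"tz": 1,"turn": 0},
    {"tx": 0,"ty": 0,"tz": 1,"turn": 0},
    {"tx": 0,"ty": 0,"tz": 1,"turn": 0},
    {"tx": 0,"ty": 0,"tz": 1,"turn": 0},
    {"tx": 0,"ty": 0,"tz": 40,"turn": 0},
    {"tx": 0,"ty": 0,"tz": 90,"turn": 0},
    {"tx": -10,"ty": 0,"tz": 150,"turn": 0},
    {"tx": -30,"ty": 60,"tz": 170,"turn": 0},
    {"tx": -40,"ty": 120,"tz": 170,"turn": 0},
    {"tx": -40,"ty": 180,"tz": 170,"turn": 0},
    {"tx": -40,"ty": 240,"tz": 170,"turn": 0},
    {"tx": -40,"ty": 300,"tz": 170,"turn": 0},
  ],
  jaw=0.4,
)

```text
time: 52.2
eef_pos: [491.3, 126.1, 211.5]
eef_rot: [0.075, 0.997, -0.0, 0.0]
ft_force: [1.0, 0.3, 0.4]
finger_gap: 0.601
grip_force: 0.0
```

Emit:
jog_arm(
  commands=[
    {"tx": 0,"ty": 60,"tz": 0,"turn": 0},
    {"tx": 0,"ty": 100,"tz": 0,"turn": 0},
    {"tx": 0,"ty": 100,"tz": 0,"turn": 0},
  ],
)

```text
time: 52.58
eef_pos: [491.1, 226.8, 211.0]
eef_rot: [0.073, 0.997, 0.0, -0.0]
ft_force: [-0.4, 0.5, -0.6]
finger_gap: 0.597
grip_force: 0.0
```

Run:
```python
from ang import *
S={c:snap(c) for c in('top','side')}
for c,ax in (('top',(586.6,-85.4)),('side',(589.9,-86.4))):
    for st,ce,p in reds(S[c]):
        p=p-np.array(ax); print(' red',st,ce,'ang',round(np.arctan2(p[1],p[0]),4),'r',np.hypot(*p).round(1))
    hsv=cv2.cvtColor(S[c]['frame'],cv2.COLOR_RGB2HSV); m=(cv2.inRange(hsv,(0,150,70),(6,255,255))|cv2.inRange(hsv,(174,150,70),(180,255,255)))
    n,l,st,ce=cv2.connectedComponentsWithStats(m); print(c,[(st[i].tolist(),ce[i].round(1).tolist()) for i in range(1,n) if st[i,4]>12])
f=lambda s,u:cv2.resize(s['frame'][u[1]-50:u[1]+50,u[0]-50:u[0]+50],(400,400),interpolation=cv2.INTER_CUBIC)
A=[f(S[c],proj(S[c],[590,-120,14])[0].round().astype(int)) for c in S]
cv2.imwrite('pics/p6.png',np.hstack(A)[:,:,::-1])
```

```text
red [385, 157, 12, 15, 46] [390.8, 163.8] ang -0.6664 r 153.2
 red [377, 172, 8, 9, 36] [380.8, 176.3] ang -0.6647 r 111.5
top [([445, 128, 9, 32, 286], [449.0, 143.5]), ([386, 158, 11, 14, 35], [390.6, 164.1]), ([378, 173, 7, 8, 32], [380.9, 176.4]), ([392, 215, 8, 24, 127], [395.9, 226.8])]
 red [308, 147, 5, 9, 17] [309.8, 151.2] ang -0.6687 r 153.3
 red [312, 158, 5, 6, 24] [313.9, 160.6] ang -0.6733 r 111.2
side [([314, 113, 23, 15, 141], [324.7, 120.0]), ([354, 153, 17, 12, 66], [362.1, 158.8]), ([312, 158, 4, 6, 16], [313.7, 160.6])]
```

View pics/p6.png

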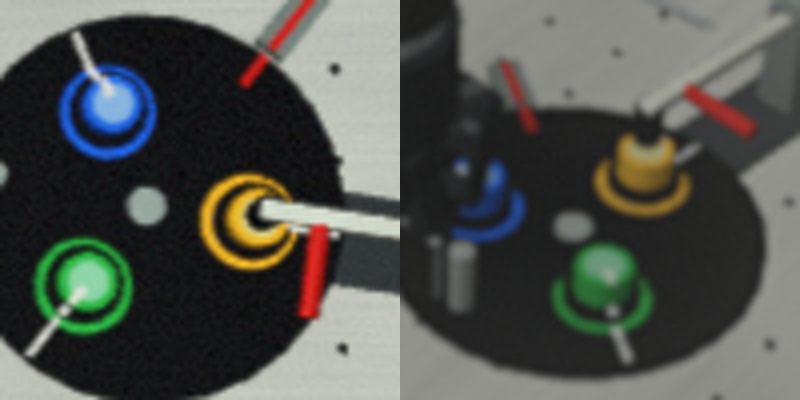

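The arm is fully lowered over the yellow cell: the handle in the side view is at (362,159), and the model gives (364,159). The mark still points at the pointer and the robot is clear, so I hand in.

```bash
python3 -c "
from rig import env
print(env.close_job())"
```

```text
the job is handed in; nothing more can be done
None
```

I finished the job and handed it in at about 53 s of the 210 s; the hand-in returned no verdict. The probe arm went back to its stop. The yellow, blue and green cells were then set in their nests, each within about 3 mm of centre and with its mark on its line. The turret's red mark was brought to within about 0.005 rad of the pointer, and last the arm was lowered fully over the yellow cell.

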